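# Loosen the lens ring of a signal beacon by its knurled rim

## Task

The amber beacon on the console is due for a new lens: first switch its lamp off by pushing the blue-tipped toggle lever over to its far side. Then roll a fingertip along the knurled rim of the black ring below the lens, anticlockwise seen from above, until the ring's white mark has come round to the red pointer for the second time, and stop it there, then move clear. Grip or lift nothing, do not press the red stop button, and leave the jar, the screwdriver and the roll of tape where they are.

Things in the scene. Friction and masses are not known exactly. Their poses are not given: they have to be found in the camera images.
- panel: Fixed console top, a white plate in a black frame, 300 (x) x 460 (y) x 50 mm high, lying on the bench; origin at the centre of its underside, upper face 50 mm above. Beacon, switch, stop button and jar stand on it: the beacon near one y end, the switch near the other; which is which varies.
- beacon: Fixed signal beacon; origin at the centre of its underside, on the panel's face; z up along the ring's axis, x towards the red pointer. Grey flange 132 mm in diameter, up to 7 mm thick, 80 mm neck, the black ring round it, and a fixed amber dome lens 68 mm in diameter on top, its crown 110 mm above the origin. A red tab under 7 mm high reaches 78 mm from the axis at +x.
- ring_center (a point): Centre of the black knurled ring, on its vertical axis at mid-height, 43 mm above the beacon's underside when tight; rises 2 mm per turn as it loosens. Ring 26 mm high, 96 mm in diameter over 36 upright ribs standing 2.5 mm proud (too wide to grip), 23 mm clear of the flange below. A fingertip pressed sideways on the rim and moved along it turns it: 2.5 N at the rim; it stays where left.
- ring_mark (a point): The white mark on the ring's top face (10 mm wide, carried down the side of the rim), 40 mm from the axis; it turns with the ring.
- pointer (a point): Apex of the fixed red pointer on the beacon's flange, 52 mm from the ring's axis, 7 mm above the panel's face, in the direction of the beacon's +x.
- ring (a joint): Turning of the ring in rad, growing anticlockwise seen from above (loosening) and counting on over full turns. The mark stands at the pointer at 0 (fully tight), 6.283 and 12.566; the ring starts between 2.0 and 4.5, so the mark comes round the second time at 12.566. It can be turned on to 16.5, but should not be.
- lamp_switch_base: Grey block of the toggle switch, 70 (x) x 50 (y) x 25 mm, fixed on the panel; origin at the centre of its underside. The lever swings in this body's x-z plane about a y axis 22 mm above the origin.
- lamp_switch_tip (a point): Centre of the blue ball, 26 mm in diameter, on the end of the lever, 60 mm from its pivot. When on, it leans about 29 mm to the block's -x side (towards the robot) and is 75 mm above the panel's face; when off, 29 mm to the +x side.
- lamp_switch (a joint): Angle of the toggle lever in rad: 0 is fully on (leaning to the robot), 1.0 fully off (leaning away) at its stop. It stays where it is left and takes about 1 N at the ball to move. Starts between 0 and 0.15.
- stop_top (a point): Centre of the top of the red stop button, 38 mm in diameter in a yellow housing of 54 mm diameter, 22 mm above the panel's face, near the middle of the panel's far edge. Not to be pressed.
- stop (a joint): Travel of the stop button, 0 (out) to 0.006 m (pressed).
- jar: Loose small clear jar with a green cap, 36 mm in diameter, 50 mm high, standing on the panel near the middle of its near edge; origin at the centre of its underside. Leave alone.
- screwdriver: Loose screwdriver with an orange handle, lying on the bench beyond the panel's -y end. Leave alone.
- tape: Loose yellow roll of tape, 90 mm in diameter, 24 mm high, lying flat on the bench beyond the panel's +y end; origin at the centre of its underside. Leave alone.

How it is judged:
By the outcome, as a careful person would: the job done as asked, in the order asked, and still so for the second after the job is handed in, with the robot touching nothing.
It also fails if it takes over 72 s, if anything falls off the work surface, if the arm or the gripper's body presses on something with over 40 N, if the wrist force passes 120 N, or if a joint passes its speed limit or range.

## Robot

A 6-joint arm with a two-finger parallel gripper is mounted at the origin on the work surface. World frame = base frame: x ahead of the robot, y to its left, z up, the work surface at z = 0. Lengths are in m, angles in rad, forces in N, time in s.
With the tool pointing down it reaches from about 0.3 to 0.825 m from the base axis. Payload 5.4 kg.
Tool frame: the origin (TCP) lies midway between the tips of the shut fingers; the grasp point (between the pads) lies 19 mm behind it (manip.hold_point_z is the distance from the TCP to the grasp point, in m); z points along the fingers, x is the direction in which the jaws open and shut, and the axes are right-handed (so a half turn about z gives the same grasp; the last joint's range is limited). The gripper opens to 92 mm and grips with 3 to 60 N. Pads are 20 mm wide; open, the fingers measure 128 mm over their backs; the gripper's body (75 mm by 189 mm) begins 69 mm behind the grasp point.
Start: joints at [-1.515, 0.158, 1.597, -0, 1.386, -0.21], TCP at [0.151, -0.555, 0.215] pointing down, gripper open.
Joint ranges: [-2.91, 2.91], [-0.94, 2.29], [0.18, 2.7], [-1.29, 4.43], [0.17, 2.64], [-3, 3]. Speed limits (rad/s): [2.57, 2.57, 3.14, 3.14, 3.14, 3.14].

## Interface

Orientations are given as [roll, pitch, yaw] about the fixed x, y, z axes, in that order (R = Rz(yaw) Ry(pitch) Rx(roll)).
In Python, from bench import manip, eyes gives the robot as it stands.
- The arm moves only by the tool drive_tool, never from a script. Its argument "series" is a list of rows, each an object with "claw": the finger opening in m, from 0 to 0.0919; "xyz": the shift along the world's x, y, z in m, a list of three; "angular": the turn, a rotation vector about the world's x, y, z in degrees, a list of three. In form: [{"claw": claw, "xyz": [dx, dy, dz], "angular": [rx, ry, rz]}, ...]. A call has 1 to 12 rows; each row is the pose to reach, as a shift and turn from the pose measured when the call began; what a row does not reach only later rows make up. A row lasts 1/8 s, in which the tool goes at most 62.5 mm and 10.7 degrees, less where a joint would pass 70% of its speed; a pose out of reach is approached as far as the arm can. A call with a gripper value outside its range is refused whole. The fingers move at their own pace and stop on an object; "newtons" is the grip in N (left out, the last holds). Time passes only in rows, so rows that repeat a pose let the fingers close. It gives the time, the measured TCP pose, the force and the opening at its end, in the units of the state.
- manip.read_state(): the state, without advancing time (a new reading comes with each control period).
- eyes.grab_frame(name): name is "scene" or "top"; returns a dict with "frame" (420x560x3 uint8, blue, green, red), "range_z" (420x560 float32, m along the optical axis (not along the pixel's ray), 0 where there is no reading), "fx", "fy", "cx", "cy" (pixels), "R" (3x3) and "t" (3): a world point X has camera coordinates R X + t. Camera axes: x right, y down, z forward; pixel columns grow to the right and rows downward; lengths in m; the calibration is good to about 2 mm. A picture is of the moment at which its call begins.
- manip.finish_job(): hands the job in, once; it reports no verdict.
The state is a dict: "time": time; "joints": joint angles; "qd": joint speeds; "joint_efforts": joint torques, N m; "position": TCP position; "tcp_rot": TCP orientation; "force": force on the tool from outside, world axes, zero at the start; "torque": the same for the moment, N m; "gripper_width": finger opening in m.
Only numpy, scipy, OpenCV 4.12 (cv2) and the standard library are available. Lean on these libraries where they do the work, as an engineer would, in place of code of your own. Each camera call takes 0.05 s, during which the arm holds its last target. There are 200 camera calls.

## Working session

There is one attempt and no reset: what is moved stays moved. The work goes in short steps, Python scripts to look and compute and a tool call to move; the robot and the scene stay as the last step left them, time stands still between calls to the robot, and variables do not carry over. Pictures are saved under pics/ and viewed, about 8 in all and at most 12, crops included, and the job is handed in when it is done.

Besides the shell and the picture viewer there is one more tool, called after ">>>" by a JSON object that holds its "api" and its "payload", one argument or row to a line. drive_tool: Moves the arm, as the interface text tells. Its arguments: {"type":"object","properties":{"series":{"type":"array"},"newtons":{"type":"number"}},"required":["series"]}

```bash
mkdir -p pics; ls
python3 - <<'E'
from bench import manip, eyes
import cv2,numpy as np
s=manip.read_state(); print(s)
for n in("top","scene"):
    f=eyes.grab_frame(n); cv2.imwrite(f"pics/{n}0.png",f["frame"]); np.savez(f"pics/{n}0.npz",**f)
    print(n,f["fx"],f["R"],f["t"])
E
```

```text
pics
{'time': 0.0, 'joints': array([-1.51508920e+00,  1.59029431e-01,  1.59819524e+00, -8.13490483e-06,
        1.38620239e+00, -2.10125374e-01]), 'qd': array([-0.0015031 , -0.00030017, -0.00127502, -0.00017509,  0.00122399,
       -0.00113416]), 'joint_efforts': array([-1.47666487e-03, -3.85569727e+01, -3.22110343e+01,  7.01374607e-02,
        3.80689139e-02, -1.30335156e-04]), 'position': array([ 0.15098785, -0.55418706,  0.21364847]), 'tcp_rot': array([-3.14121785e+00,  1.79572185e-03, -1.30496199e+00]), 'force': array([ 0.2285261 , -0.29814653,  0.08938996]), 'torque': array([ 0.05590822, -0.00885628, -0.01873898]), 'gripper_width': 0.09192906935433673}
top 392.4134895863305 [[-0.00449529 -0.99974646  0.0220639 ]
 [-0.9906448   0.0014428  -0.13645801]
 [ 0.13639158 -0.02247091 -0.99040012]] [-0.02350301  0.56636169  1.27970114]
scene 497.47286123684034 [[-0.81918912  0.57333482  0.01470966]
 [ 0.44172222  0.64708253 -0.6214223 ]
 [-0.3658014  -0.5025648  -0.7833377 ]] [ 0.43517111 -0.16584874  1.59109543]
```

View pics/top0.png

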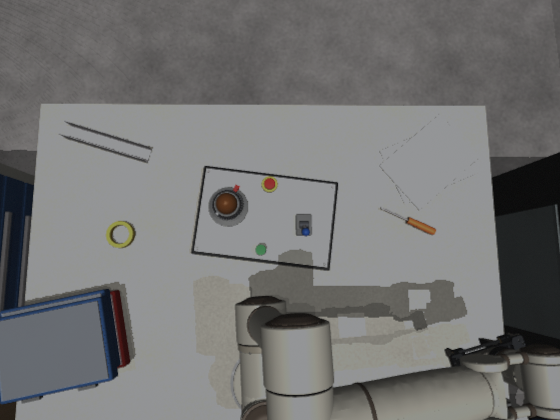

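View pics/scene0.png

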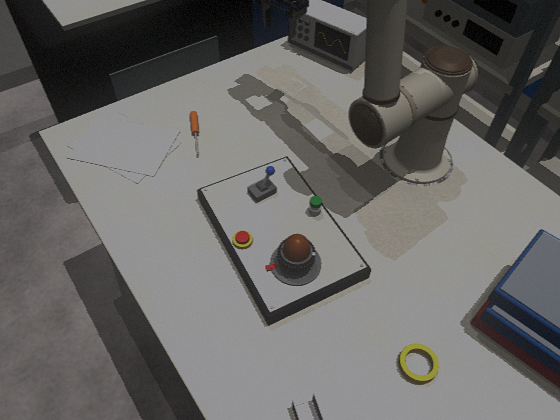

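The top view shows the beacon dome near (227,204), its pointer near (236,188), the blue ball near (305,231), the stop at (270,184) and the jar at (261,249). I'll enlarge both views to get more exact positions.

```bash
cat > h.py <<'E'
import numpy as np,cv2
def load(n): return dict(np.load(f"pics/{n}.npz"))
def at_z(f,u,v,z):
    R,t=f["R"],f["t"]; d=R.T@np.array([(u-f["cx"])/f["fx"],(v-f["cy"])/f["fy"],1.]); c=-R.T@t
    return c+d*(z-c[2])/d[2]
def at_depth(f,u,v):
    k=f["range_z"][int(round(v))-1:int(round(v))+2,int(round(u))-1:int(round(u))+2]; zz=np.median(k[k>0])
    return f["R"].T@(zz*np.array([(u-f["cx"])/f["fx"],(v-f["cy"])/f["fy"],1.])-f["t"])
def px(f,X):
    p=f["R"]@np.asarray(X)+f["t"]; return f["fx"]*p[0]/p[2]+f["cx"],f["fy"]*p[1]/p[2]+f["cy"]
E
python3 - <<'E'
from h import *
t=load("top0");s=load("scene0")
a=cv2.resize(t["frame"][155:280,180:345],None,fx=4.8,fy=4.8,interpolation=cv2.INTER_CUBIC)
b=cv2.resize(s["frame"][150:325,190:375],None,fx=3.4,fy=3.4,interpolation=cv2.INTER_CUBIC)
cv2.imwrite("pics/a.png",cv2.convertScaleAbs(a,alpha=1.6));cv2.imwrite("pics/b.png",cv2.convertScaleAbs(b,alpha=1.6))
def cc(f,mask,box):
    m=np.zeros(mask.shape,bool);x0,y0,x1,y1=box;m[y0:y1,x0:x1]=mask[y0:y1,x0:x1];v,u=np.nonzero(m);return u.mean(),v.mean(),len(u)
for n,f in(("top",t),("scene",s)):
    hsv=cv2.cvtColor(f["frame"],cv2.COLOR_BGR2HSV);H,S,V=[hsv[...,i].astype(int) for i in range(3)]
    bx=(190,160,345,275) if n=="top" else (195,150,375,325)
    for c,m in dict(blue=(H>105)&(H<130)&(S>130),green=(H>40)&(H<85)&(S>120),red=((H<5)|(H>174))&(S>170),dome=(H>5)&(H<16)&(S>120)).items():
        m8=np.zeros(m.shape,np.uint8);m8[bx[1]:bx[3],bx[0]:bx[2]]=m[bx[1]:bx[3],bx[0]:bx[2]]
        k,l,st,ce=cv2.connectedComponentsWithStats(m8)
        for i in range(1,k):
            if st[i,4]>5: print(n,c,ce[i].round(1),st[i],at_depth(f,*ce[i]).round(4))
E
```

```text
top blue [305.3 231.2] [302 228   8   7  45] [ 0.481  -0.123   0.1375]
top red [269.6 181.4] [265 179  10   7  45] [ 0.6511 -0.0143  0.0735]
top dome [226.2 203.1] [216 193  21  21 328] [0.5659 0.1196 0.1593]
scene blue [270.3 168.8] [267 166   8   6  35] [ 0.4816 -0.1203  0.1349]
scene green [315.7 200.1] [311 196  11   9  78] [0.4275 0.0186 0.1015]
scene red [242.1 235.9] [236 231  13  11  95] [ 0.6453 -0.0114  0.0726]
scene red [267.8 267.2] [266 265   5   6  20] [0.6372 0.0963 0.0535]
scene red [272.5 265.7] [271 264   4   5  11] [0.627  0.1027 0.0601]
scene dome [297.6 242.1] [287 234  22  18 267] [0.5753 0.133  0.159 ]
```

View pics/a.png

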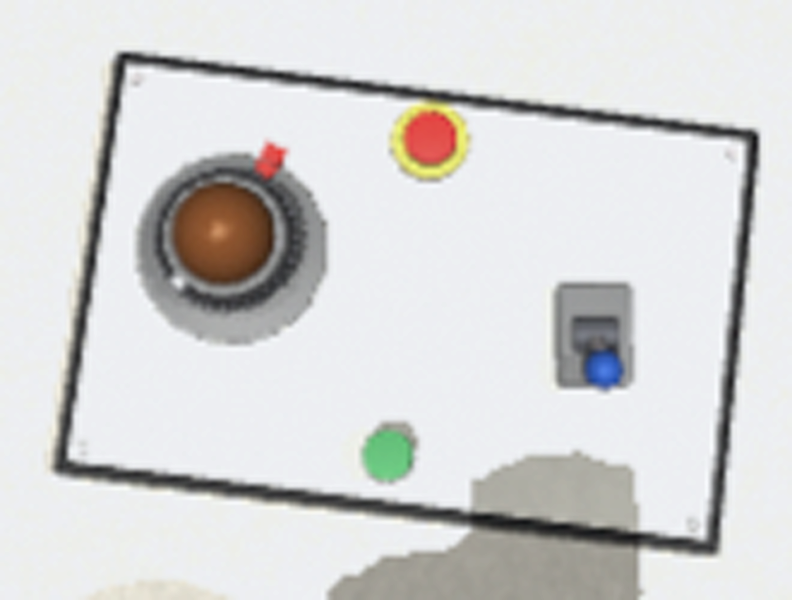

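View pics/b.png

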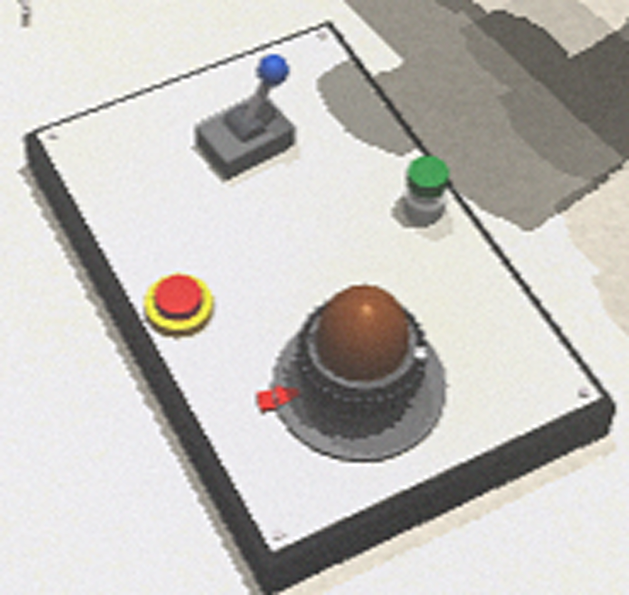

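Crop a shows the flange centre near (232,248), the pointer tab at (270,160), the white mark at (179,282) and the ball at (603,369). The panel corners are at (120,58), (755,135), (715,548) and (60,468). In crop b, the mark is at (421,352) and the pointer at (277,398).

Run:
```python
from h import *
t=load("top0");s=load("scene0")
A=lambda x,y,z:at_z(t,180+(x+.5)/4.8-.5,155+(y+.5)/4.8-.5,z).round(4)
B=lambda x,y,z:at_z(s,190+(x+.5)/3.4-.5,150+(y+.5)/3.4-.5,z).round(4)
C=[A(*p,.05) for p in((120,58),(755,135),(715,548),(60,468))]
print("corners",C,np.mean(C,0)); 
for i in range(4): d=C[(i+1)%4]-C[i]; print(np.linalg.norm(d),np.degrees(np.arctan2(d[1],d[0])))
print("flange L/R/B",A(137,248,.055),A(327,248,.055),A(232,344,.055))
print("tab",A(270,160,.057),B(277,398,.057)); print("mark",A(179,282,.107),B(421,352,.107))
print("switch base",[A(*p,.075) for p in((556,284),(632,284),(632,386),(556,386))])
print("stop",A(430,138,.072),"jar",A(388,455,.1))
# dome fit: sphere/pts
f=t; v,u=np.mgrid[160:275,185:345]; z=f["range_z"][160:275,185:345]
P=np.stack([(u-f["cx"])/f["fx"]*z,(v-f["cy"])/f["fy"]*z,z],-1).reshape(-1,3); P=(P-f["t"])@f["R"]
for lo,hi in((.05-.004,.05+.004),(.053,.063),(.1,.11),(.112,.165)):
    m=(P[:,2]>lo)&(P[:,2]<hi)&(np.hypot(P[:,0]-.57,P[:,1]-.125)<.075)
    q=P[m]; print(lo,m.sum(),q[:,:2].min(0),q[:,:2].max(0),q.mean(0)) if m.any() else 0
m=(P[:,2]>.125)&(np.hypot(P[:,0]-.57,P[:,1]-.125)<.05);print("top of dome",P[m][:,2].max())
```

```text
corners [array([0.7064, 0.2041, 0.05  ]), array([ 0.6513, -0.2418,  0.05  ]), array([ 0.3645, -0.2067,  0.05  ]), array([0.4205, 0.2394, 0.05  ])] [ 0.535675 -0.00125   0.05    ]
0.44929146441925644 -97.04434708284587
0.28893987263788984 173.02255777296054
0.4496011677031099 82.84495110554951
0.2880709981931538 -7.038671859563496
flange L/R/B [0.5709 0.1891 0.055 ] [0.5708 0.0583 0.055 ] [0.5044 0.123  0.055 ]
tab [0.6322 0.0979 0.057 ] [0.6304 0.1016 0.057 ]
mark [0.5408 0.1536 0.107 ] [0.5394 0.1543 0.107 ]
switch base [array([ 0.543 , -0.0983,  0.075 ]), array([ 0.5429, -0.1502,  0.075 ]), array([ 0.4734, -0.1489,  0.075 ]), array([ 0.4735, -0.0975,  0.075 ])]
stop [ 0.6447 -0.0129  0.072 ] jar [0.4268 0.0157 0.1   ]
0.046 447 [0.49560064 0.05074356] [0.6440048  0.19989424] [0.56376516 0.12309154 0.05090113]
0.053 519 [0.49874917 0.05074356] [0.64286857 0.199739  ] [0.56208176 0.12042915 0.05617405]
0.1 215 [0.52303189 0.07736278] [0.61695178 0.17017639] [0.56640313 0.12249349 0.10661505]
0.112 398 [0.53158221 0.0834277 ] [0.60828694 0.15946287] [0.56664906 0.12201346 0.14361988]
top of dome 0.16422755445169387
```

Estimates: beacon axis (0.570, 0.123), pointer direction about -21°, mark about 134.5°, so the ring is at about 2.71 rad and has about 565° to go. The switch block is at (0.508, -0.124) with yaw near 0, and the ball is at (0.480, -0.122). The switch comes first, with the fingers shut.

>>> {"api": "drive_tool", "payload": {
  "series": [
    {"claw": 0, "xyz": [0.05, 0.08, 0.02], "angular": [0, 0, -5]},
    {"claw": 0, "xyz": [0.284, 0.431, 0.02], "angular": [0, 0, -15.2]},
    {"claw": 0, "xyz": [0.284, 0.431, 0.02], "angular": [0, 0, -15.2]},
    {"claw": 0, "xyz": [0.284, 0.431, 0.02], "angular": [0, 0, -15.2]},
    {"claw": 0, "xyz": [0.284, 0.431, 0.02], "angular": [0, 0, -15.2]},
    {"claw": 0, "xyz": [0.284, 0.431, 0.02], "angular": [0, 0, -15.2]},
    {"claw": 0, "xyz": [0.284, 0.431, 0.02], "angular": [0, 0, -15.2]},
    {"claw": 0, "xyz": [0.284, 0.431, 0.02], "angular": [0, 0, -15.2]},
    {"claw": 0, "xyz": [0.284, 0.431, 0.02], "angular": [0, 0, -15.2]},
    {"claw": 0, "xyz": [0.284, 0.431, 0.02], "angular": [0, 0, -15.2]},
    {"claw": 0, "xyz": [0.284, 0.431, 0.02], "angular": [0, 0, -15.2]},
    {"claw": 0, "xyz": [0.284, 0.431, 0.02], "angular": [0, 0, -15.2]}
  ]
}}

```text
time: 1.6
position: [0.4345, -0.1242, 0.2336]
tcp_rot: [-3.141, 0.002, -1.572]
force: [0.2, -0.6, -0.4]
gripper_width: 0.0002
```

>>> {"api": "drive_tool", "payload": {
  "series": [
    {"claw": 0, "xyz": [0, 0.001, -0.055], "angular": [0, 0, 0]},
    {"claw": 0, "xyz": [0, 0.001, -0.115], "angular": [0, 0, 0]},
    {"claw": 0, "xyz": [0, 0.001, -0.115], "angular": [0, 0, 0]},
    {"claw": 0, "xyz": [0.015, 0.001, -0.115], "angular": [0, 0, 0]},
    {"claw": 0, "xyz": [0.027, 0.001, -0.115], "angular": [0, 0, 0]},
    {"claw": 0, "xyz": [0.036, 0.001, -0.115], "angular": [0, 0, 0]},
    {"claw": 0, "xyz": [0.045, 0.001, -0.115], "angular": [0, 0, 0]},
    {"claw": 0, "xyz": [0.054, 0.001, -0.115], "angular": [0, 0, 0]},
    {"claw": 0, "xyz": [0.063, 0.001, -0.115], "angular": [0, 0, 0]},
    {"claw": 0, "xyz": [0.07, 0.001, -0.115], "angular": [0, 0, 0]},
    {"claw": 0, "xyz": [0.076, 0.001, -0.115], "angular": [0, 0, 0]},
    {"claw": 0, "xyz": [0.076, 0.001, -0.115], "angular": [0, 0, 0]}
  ]
}}

```text
time: 3.1
position: [0.5109, -0.1231, 0.1185]
tcp_rot: [-3.141, 0.002, -1.572]
force: [0.3, 0.3, -0.4]
gripper_width: 0.0004
```

>>> {"api": "drive_tool", "payload": {
  "series": [
    {"claw": 0, "xyz": [0.003, 0, 0], "angular": [0, 0, 0]},
    {"claw": 0, "xyz": [0.006, 0, 0], "angular": [0, 0, 0]},
    {"claw": 0, "xyz": [0.006, 0, 0], "angular": [0, 0, 0]}
  ]
}}

```text
time: 3.48
position: [0.5151, -0.123, 0.118]
tcp_rot: [3.137, 0.002, -1.572]
force: [-7.0, -0.6, 2.0]
gripper_width: 0.0008
```

Run:
```python
from bench import eyes
from h import *
f=eyes.grab_frame("scene"); cv2.imwrite("pics/c.png",cv2.convertScaleAbs(cv2.resize(f["frame"][110:270,190:370],None,fx=4,fy=4,interpolation=cv2.INTER_CUBIC),alpha=1.6))
```

```text
(no output)
```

View pics/c.png

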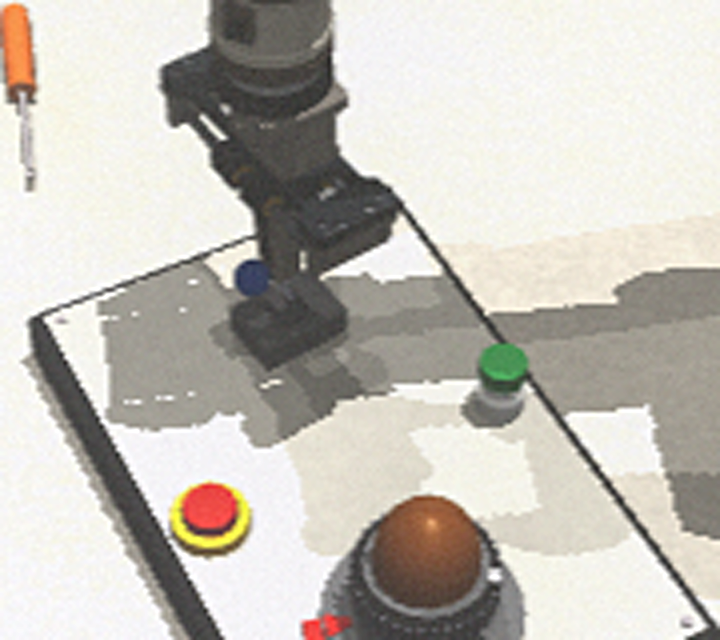

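The lever is at its stop: the ball is on the far side, with 7 N of reaction at x = 0.515, as computed. Next I back off, lift and go to the ring, facing it from φ = 130°.

>>> {"api": "drive_tool", "payload": {
  "series": [
    {"claw": 0, "xyz": [-0.04, 0, 0], "angular": [0, 0, 0]},
    {"claw": 0, "xyz": [-0.04, 0, 0.06], "angular": [0, 0, 0]},
    {"claw": 0, "xyz": [-0.04, 0.02, 0.095], "angular": [0, 0, -10]},
    {"claw": 0, "xyz": [-0.03, 0.08, 0.095], "angular": [0, 0, -20]},
    {"claw": 0, "xyz": [-0.02, 0.14, 0.095], "angular": [0, 0, -30]},
    {"claw": 0, "xyz": [-0.01, 0.2, 0.095], "angular": [0, 0, -40]},
    {"claw": 0, "xyz": [-0.003, 0.26, 0.095], "angular": [0, 0, -50]},
    {"claw": 0, "xyz": [-0.003, 0.315, 0.095], "angular": [0, 0, -50]},
    {"claw": 0, "xyz": [-0.003, 0.315, 0.095], "angular": [0, 0, -50]},
    {"claw": 0, "xyz": [-0.003, 0.315, 0.03], "angular": [0, 0, -50]},
    {"claw": 0, "xyz": [-0.003, 0.315, -0.033], "angular": [0, 0, -50]},
    {"claw": 0, "xyz": [-0.003, 0.315, -0.033], "angular": [0, 0, -50]}
  ]
}}

```text
time: 5.03
position: [0.508, 0.1908, 0.0805]
tcp_rot: [3.132, -0.007, -2.445]
force: [-1.1, -0.1, 1.1]
gripper_width: 0.0007
```

```bash
cat > plan.py <<'E'
# python3 plan.py phi_start phi_end rows radius [cx cy z]: rows for drive_tool, contact face towards the axis (yaw = phi+90)
import sys,json,numpy as np
from scipy.spatial.transform import Rotation as Ro
from bench import manip
a=list(map(float,sys.argv[1:])); p0,p1,n,r=a[:4]; c=np.array(a[4:7] if len(a)>4 else [.570,.123,.084])
s=manip.read_state(); R0=Ro.from_euler("xyz",s["tcp_rot"]); P=s["position"]; d=P-c
print("t",s["time"].__round__(2),"phi",np.degrees(np.arctan2(d[1],d[0])).round(1),"r",np.hypot(d[0],d[1]).round(4),"z",P[2].round(4),"yaw",np.degrees(s["tcp_rot"][2]).round(1),"j6",s["joints"][5].round(2))
ph=np.atan2(d[1],d[0]); f=s["force"]; print("Fr",(f[0]*np.cos(ph)+f[1]*np.sin(ph)).round(1),"Ft",(-f[0]*np.sin(ph)+f[1]*np.cos(ph)).round(1),"Fz",f[2].round(1))
cur=np.degrees(s["tcp_rot"][2])
rows=[]
for p in np.linspace(p0,p1,int(n)):
    x=c+[r*np.cos(np.radians(p)),r*np.sin(np.radians(p)),0]-P
    w=Ro.from_euler("xyz",[np.pi,0,np.radians(p+90)])*R0.inv()
    v=np.degrees(w.as_rotvec())
    if abs(v[2])>150: v="BIG %s"%v
    else: v=[round(float(k),1) for k in v]
    rows.append({"claw":0,"xyz":[round(float(k),4) for k in x],"angular":v})
print(json.dumps(rows))
E
python3 plan.py 130 130 2 .055; python3 plan.py 136 190 10 .055|tail -1
```

```text
t 5.03 phi 132.4 r 0.0918 z 0.0805 yaw -140.1 j6 2.58
Fr 0.7 Ft 0.9 Fz 1.1
[{"claw": 0, "xyz": [0.0266, -0.0256, 0.0035], "angular": [-0.2, -0.7, 0.1]}, {"claw": 0, "xyz": [0.0266, -0.0256, 0.0035], "angular": [-0.2, -0.7, 0.1]}]
[{"claw": 0, "xyz": [0.0224, -0.0296, 0.0035], "angular": [-0.2, -0.7, 6.1]}, {"claw": 0, "xyz": [0.0186, -0.0339, 0.0035], "angular": [-0.1, -0.7, 12.1]}, {"claw": 0, "xyz": [0.0153, -0.0386, 0.0035], "angular": [-0.1, -0.7, 18.1]}, {"claw": 0, "xyz": [0.0125, -0.0437, 0.0035], "angular": [-0.0, -0.7, 24.1]}, {"claw": 0, "xyz": [0.0103, -0.049, 0.0035], "angular": [-0.0, -0.7, 30.1]}, {"claw": 0, "xyz": [0.0086, -0.0545, 0.0035], "angular": [0.0, -0.7, 36.1]}, {"claw": 0, "xyz": [0.0075, -0.0601, 0.0035], "angular": [0.1, -0.7, 42.1]}, {"claw": 0, "xyz": [0.007, -0.0659, 0.0035], "angular": [0.1, -0.7, 48.1]}, {"claw": 0, "xyz": [0.0071, -0.0716, 0.0035], "angular": [0.1, -0.7, 54.1]}, {"claw": 0, "xyz": [0.0078, -0.0773, 0.0035], "angular": [0.2, -0.7, 60.1]}]
```

>>> {"api": "drive_tool", "payload": {
  "series": [
    {"claw": 0, "xyz": [0.0135, -0.013, 0.0035], "angular": [-0.2, -0.7, 0]},
    {"claw": 0, "xyz": [0.0266, -0.0256, 0.0035], "angular": [-0.2, -0.7, 0]},
    {"claw": 0, "xyz": [0.0224, -0.0296, 0.0035], "angular": [-0.2, -0.7, 6]},
    {"claw": 0, "xyz": [0.0186, -0.0339, 0.0035], "angular": [-0.1, -0.7, 12]},
    {"claw": 0, "xyz": [0.0153, -0.0386, 0.0035], "angular": [-0.1, -0.7, 18]},
    {"claw": 0, "xyz": [0.0125, -0.0437, 0.0035], "angular": [0, -0.7, 24]},
    {"claw": 0, "xyz": [0.0103, -0.049, 0.0035], "angular": [0, -0.7, 30]},
    {"claw": 0, "xyz": [0.0086, -0.0545, 0.0035], "angular": [0, -0.7, 36]},
    {"claw": 0, "xyz": [0.0075, -0.0601, 0.0035], "angular": [0.1, -0.7, 42]},
    {"claw": 0, "xyz": [0.007, -0.0659, 0.0035], "angular": [0.1, -0.7, 48]}
  ]
}}

```text
time: 6.28
position: [0.5137, 0.1253, 0.0871]
tcp_rot: [3.137, 0.002, -1.604]
force: [-15.4, 4.0, 14.1]
gripper_width: 0.0004
```

```bash
python3 plan.py 180 246 12 .055
python3 - <<'E'
from bench import eyes
from h import *
f=eyes.grab_frame("scene"); cv2.imwrite("pics/d.png",cv2.convertScaleAbs(cv2.resize(f["frame"][190:300,230:360],None,fx=5,fy=5,interpolation=cv2.INTER_CUBIC),alpha=1.6))
E
```

```text
t 6.28 phi 177.7 r 0.0564 z 0.0871 yaw -91.9 j6 1.61
Fr 15.6 Ft -3.4 Fz 14.1
[{"claw": 0, "xyz": [0.0013, -0.0023, -0.0031], "angular": [-0.1, -0.3, 1.9]}, {"claw": 0, "xyz": [0.0016, -0.008, -0.0031], "angular": [-0.1, -0.3, 7.9]}, {"claw": 0, "xyz": [0.0025, -0.0137, -0.0031], "angular": [-0.1, -0.3, 13.9]}, {"claw": 0, "xyz": [0.004, -0.0193, -0.0031], "angular": [-0.1, -0.3, 19.9]}, {"claw": 0, "xyz": [0.0061, -0.0246, -0.0031], "angular": [-0.1, -0.3, 25.9]}, {"claw": 0, "xyz": [0.0087, -0.0298, -0.0031], "angular": [-0.0, -0.3, 31.9]}, {"claw": 0, "xyz": [0.0118, -0.0346, -0.0031], "angular": [-0.0, -0.3, 37.9]}, {"claw": 0, "xyz": [0.0155, -0.0391, -0.0031], "angular": [-0.0, -0.3, 43.9]}, {"claw": 0, "xyz": [0.0195, -0.0431, -0.0031], "angular": [0.0, -0.3, 49.9]}, {"claw": 0, "xyz": [0.024, -0.0468, -0.0031], "angular": [0.0, -0.3, 55.9]}, {"claw": 0, "xyz": [0.0288, -0.0499, -0.0031], "angular": [0.0, -0.3, 61.9]}, {"claw": 0, "xyz": [0.034, -0.0525, -0.0031], "angular": [0.1, -0.3, 67.9]}]
```

View pics/d.png

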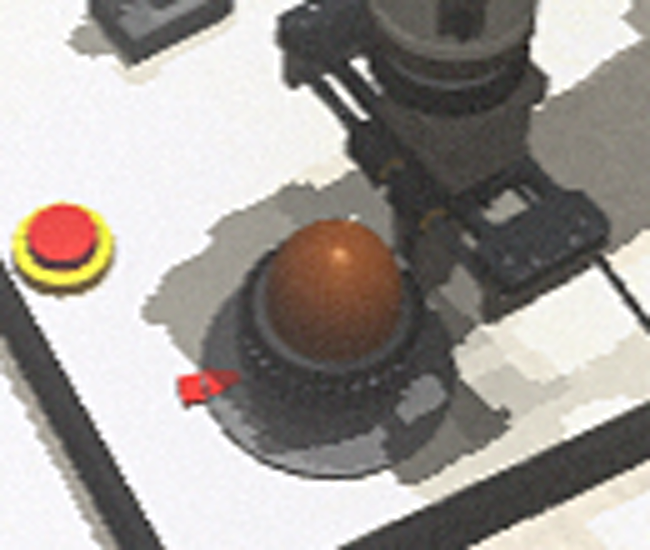

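The mark has left its old place and the finger drags with about 3.4 N tangential, so the ring is turning. I'll continue without the downward press.

>>> {"api": "drive_tool", "payload": {
  "series": [
    {"claw": 0, "xyz": [0.0013, -0.0023, 0], "angular": [-0.1, -0.3, 2]},
    {"claw": 0, "xyz": [0.0016, -0.008, 0], "angular": [-0.1, -0.3, 8]},
    {"claw": 0, "xyz": [0.0025, -0.0137, 0], "angular": [-0.1, -0.3, 14]},
    {"claw": 0, "xyz": [0.004, -0.0193, 0], "angular": [-0.1, -0.3, 20]},
    {"claw": 0, "xyz": [0.0061, -0.0246, 0], "angular": [-0.1, -0.3, 26]},
    {"claw": 0, "xyz": [0.0087, -0.0298, 0], "angular": [0, -0.3, 32]},
    {"claw": 0, "xyz": [0.0118, -0.0346, 0], "angular": [0, -0.3, 38]},
    {"claw": 0, "xyz": [0.0155, -0.0391, 0], "angular": [0, -0.3, 44]},
    {"claw": 0, "xyz": [0.0195, -0.0431, 0], "angular": [0, -0.3, 50]},
    {"claw": 0, "xyz": [0.024, -0.0468, 0], "angular": [0, -0.3, 56]},
    {"claw": 0, "xyz": [0.0288, -0.0499, 0], "angular": [0, -0.3, 62]},
    {"claw": 0, "xyz": [0.034, -0.0525, 0], "angular": [0.1, -0.3, 68]}
  ]
}}

```text
time: 7.82
position: [0.5508, 0.0703, 0.0902]
tcp_rot: [-3.14, -0.006, -0.411]
force: [0.0, 0.5, -0.2]
gripper_width: 0.0006
```

```bash
python3 plan.py 246 312 12 .055 .570 .123 .087
python3 - <<'E'
from bench import eyes
from h import *
f=eyes.grab_frame("top"); np.savez("pics/e.npz",**f)
hsv=cv2.cvtColor(f["frame"],cv2.COLOR_BGR2GRAY)
# brightness around the ring's top edge, z=.108, r=40mm
for p in range(0,360,6):
    u,v=px(f,(.570+.04*np.cos(np.radians(p)),.123+.04*np.sin(np.radians(p)),.108))
    print(p,int(hsv[int(round(v)),int(round(u))]),end="; ")
E
```

```text
t 7.83 phi -110.0 r 0.0561 z 0.0902 yaw -23.6 j6 0.32
Fr -0.5 Ft -0.2 Fz -0.2
[{"claw": 0, "xyz": [-0.0032, 0.0025, -0.0032], "angular": [0.0, 0.3, -0.4]}, {"claw": 0, "xyz": [0.0022, 0.0004, -0.0032], "angular": [0.0, 0.3, 5.6]}, {"claw": 0, "xyz": [0.0078, -0.0011, -0.0032], "angular": [0.0, 0.3, 11.6]}, {"claw": 0, "xyz": [0.0135, -0.002, -0.0032], "angular": [-0.0, 0.3, 17.6]}, {"claw": 0, "xyz": [0.0192, -0.0023, -0.0032], "angular": [-0.0, 0.3, 23.6]}, {"claw": 0, "xyz": [0.025, -0.002, -0.0032], "angular": [-0.0, 0.3, 29.6]}, {"claw": 0, "xyz": [0.0306, -0.0011, -0.0032], "angular": [-0.1, 0.3, 35.6]}, {"claw": 0, "xyz": [0.0362, 0.0004, -0.0032], "angular": [-0.1, 0.3, 41.6]}, {"claw": 0, "xyz": [0.0416, 0.0025, -0.0032], "angular": [-0.1, 0.3, 47.6]}, {"claw": 0, "xyz": [0.0467, 0.0051, -0.0032], "angular": [-0.1, 0.3, 53.6]}, {"claw": 0, "xyz": [0.0515, 0.0082, -0.0032], "angular": [-0.1, 0.3, 59.6]}, {"claw": 0, "xyz": [0.056, 0.0118, -0.0032], "angular": [-0.2, 0.3, 65.6]}]
0 145; 6 146; 12 145; 18 146; 24 146; 30 144; 36 124; 42 81; 48 93; 54 87; 60 129; 66 144; 72 142; 78 135; 84 132; 90 116; 96 62; 102 55; 108 52; 114 64; 120 69; 126 96; 132 53; 138 66; 144 55; 150 39; 156 37; 162 41; 168 57; 174 34; 180 30; 186 23; 192 24; 198 21; 204 34; 210 85; 216 61; 222 74; 228 68; 234 73; 240 82; 246 96; 252 108; 258 116; 264 128; 270 132; 276 137; 282 141; 288 144; 294 145; 300 145; 306 146; 312 145; 318 146; 324 146; 330 145; 336 146; 342 145; 348 146; 354 146;
```

Run:
```python
from bench import eyes
from h import *
f=eyes.grab_frame("scene"); np.savez("pics/f.npz",**f); t=load("e")
g=lambda im:cv2.convertScaleAbs(cv2.resize(im,(400,400),interpolation=cv2.INTER_CUBIC),alpha=1.8)
cv2.imwrite("pics/f.png",np.hstack([g(f["frame"][215:295,255:335]),g(t["frame"][165:245,190:270])]))
```

```text
(no output)
```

View pics/f.png

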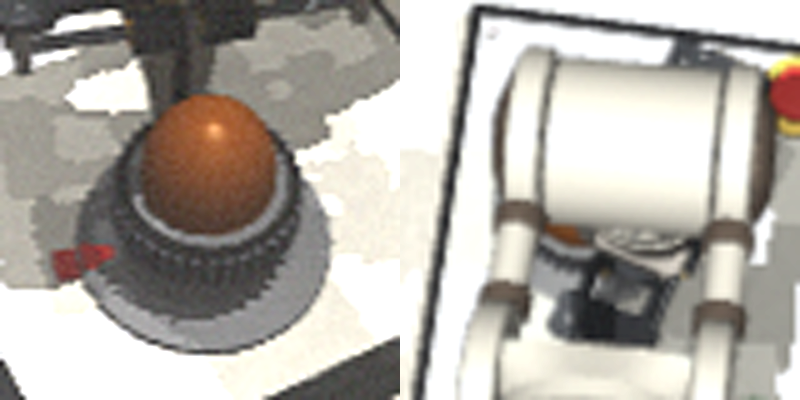

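The mark is out of sight behind the dome, and contact was lost, so the axis lies at larger y than I assumed. I'll find the rim by touch here.

>>> {"api": "drive_tool", "payload": {
  "series": [
    {"claw": 0, "xyz": [0.0007, 0.0019, -0.002], "angular": [0, 0.3, 0]},
    {"claw": 0, "xyz": [0.0014, 0.0038, -0.003], "angular": [0, 0.3, 0]},
    {"claw": 0, "xyz": [0.0014, 0.0038, -0.003], "angular": [0, 0.3, 0]}
  ]
}}

```text
time: 8.3
position: [0.5528, 0.0706, 0.0894]
tcp_rot: [3.135, -0.003, -0.416]
force: [-7.0, -11.3, 10.3]
gripper_width: 0.0004
```

```bash
sed -i 's/\[.570,.123,.084\]/[.5715,.1255,.089]/' plan.py; python3 plan.py 250 327 12 .055
```

```text
t 8.3 phi -108.8 r 0.058 z 0.0894 yaw -23.8 j6 0.33
Fr 13.0 Ft -2.9 Fz 10.3
[{"claw": 0, "xyz": [-0.0001, 0.0033, -0.0004], "angular": [0.4, 0.0, 3.8]}, {"claw": 0, "xyz": [0.0063, 0.0013, -0.0004], "angular": [0.4, 0.1, 10.8]}, {"claw": 0, "xyz": [0.013, 0.0002, -0.0004], "angular": [0.4, 0.1, 17.8]}, {"claw": 0, "xyz": [0.0197, -0.0001, -0.0004], "angular": [0.4, 0.1, 24.8]}, {"claw": 0, "xyz": [0.0264, 0.0005, -0.0004], "angular": [0.4, 0.1, 31.8]}, {"claw": 0, "xyz": [0.0329, 0.0018, -0.0004], "angular": [0.4, 0.2, 38.8]}, {"claw": 0, "xyz": [0.0393, 0.0039, -0.0004], "angular": [0.4, 0.2, 45.8]}, {"claw": 0, "xyz": [0.0454, 0.0068, -0.0004], "angular": [0.4, 0.2, 52.8]}, {"claw": 0, "xyz": [0.051, 0.0104, -0.0004], "angular": [0.4, 0.2, 59.8]}, {"claw": 0, "xyz": [0.0562, 0.0147, -0.0004], "angular": [0.4, 0.3, 66.8]}, {"claw": 0, "xyz": [0.0608, 0.0196, -0.0004], "angular": [0.3, 0.3, 73.8]}, {"claw": 0, "xyz": [0.0648, 0.025, -0.0004], "angular": [0.3, 0.3, 80.8]}]
```

>>> {"api": "drive_tool", "payload": {
  "series": [
    {"claw": 0, "xyz": [0, 0.0033, 0], "angular": [0.4, 0, 4]},
    {"claw": 0, "xyz": [0.0063, 0.0013, 0], "angular": [0.4, 0.1, 11]},
    {"claw": 0, "xyz": [0.013, 0.0002, 0], "angular": [0.4, 0.1, 18]},
    {"claw": 0, "xyz": [0.0197, -0.0001, 0], "angular": [0.4, 0.1, 25]},
    {"claw": 0, "xyz": [0.0264, 0.0005, 0], "angular": [0.4, 0.1, 32]},
    {"claw": 0, "xyz": [0.0329, 0.0018, 0], "angular": [0.4, 0.2, 39]},
    {"claw": 0, "xyz": [0.0393, 0.0039, 0], "angular": [0.4, 0.2, 46]},
    {"claw": 0, "xyz": [0.0454, 0.0068, 0], "angular": [0.4, 0.2, 53]},
    {"claw": 0, "xyz": [0.051, 0.0104, 0], "angular": [0.4, 0.2, 60]},
    {"claw": 0, "xyz": [0.0562, 0.0147, 0], "angular": [0.4, 0.3, 67]},
    {"claw": 0, "xyz": [0.0608, 0.0196, 0], "angular": [0.3, 0.3, 74]},
    {"claw": 0, "xyz": [0.0648, 0.025, 0], "angular": [0.3, 0.3, 81]}
  ]
}}

```text
time: 9.8
position: [0.6193, 0.0937, 0.0905]
tcp_rot: [3.137, 0.001, 1.0]
force: [1.9, -5.4, -1.8]
gripper_width: 0.0006
```

```bash
python3 plan.py 327 404 12 .055
python3 - <<'E'
from bench import eyes
from h import *
f=eyes.grab_frame("scene"); np.savez("pics/g.npz",**f); f0=load("scene0")
def prof(f):
    o=[]
    g=cv2.cvtColor(f["frame"],cv2.COLOR_BGR2GRAY).astype(np.float32)
    for p in range(-24,170,6):
        m=0
        for r,z in((.038,.107),(.042,.107),(.045,.107),(.0475,.1),(.0475,.095)):
            u,v=px(f,(.570+r*np.cos(np.radians(p)),.1235+r*np.sin(np.radians(p)),z))
            m=max(m,cv2.getRectSubPix(g,(1,1),(float(u),float(v)))[0,0])
        o.append((p,int(m)))
    return o
print(prof(f0));print(prof(f))
E
```

```text
t 9.8 phi -33.6 r 0.0574 z 0.0905 yaw 57.3 j6 -1.04
Fr 4.5 Ft -3.4 Fz -1.8
[{"claw": 0, "xyz": [-0.0016, 0.0018, -0.0015], "angular": [0.2, 0.2, -0.3]}, {"claw": 0, "xyz": [0.0017, 0.0077, -0.0015], "angular": [0.2, 0.2, 6.7]}, {"claw": 0, "xyz": [0.0042, 0.0139, -0.0015], "angular": [0.1, 0.2, 13.7]}, {"claw": 0, "xyz": [0.006, 0.0203, -0.0015], "angular": [0.1, 0.2, 20.7]}, {"claw": 0, "xyz": [0.007, 0.027, -0.0015], "angular": [0.1, 0.2, 27.7]}, {"claw": 0, "xyz": [0.0072, 0.0337, -0.0015], "angular": [0.1, 0.3, 34.7]}, {"claw": 0, "xyz": [0.0066, 0.0404, -0.0015], "angular": [0.1, 0.3, 41.7]}, {"claw": 0, "xyz": [0.0051, 0.0469, -0.0015], "angular": [0.1, 0.3, 48.7]}, {"claw": 0, "xyz": [0.0029, 0.0533, -0.0015], "angular": [0.1, 0.3, 55.7]}, {"claw": 0, "xyz": [-0.0001, 0.0593, -0.0015], "angular": [0.0, 0.3, 62.7]}, {"claw": 0, "xyz": [-0.0038, 0.0649, -0.0015], "angular": [0.0, 0.3, 69.7]}, {"claw": 0, "xyz": [-0.0082, 0.07, -0.0015], "angular": [0.0, 0.3, 76.7]}]
[(-24, 77), (-18, 83), (-12, 79), (-6, 74), (0, 74), (6, 73), (12, 76), (18, 77), (24, 72), (30, 78), (36, 72), (42, 82), (48, 70), (54, 67), (60, 69), (66, 68), (72, 67), (78, 68), (84, 68), (90, 67), (96, 67), (102, 72), (108, 74), (114, 71), (120, 79), (126, 68), (132, 152), (138, 127), (144, 99), (150, 92), (156, 105), (162, 97), (168, 109)]
[(-24, 39), (-18, 47), (-12, 59), (-6, 47), (0, 44), (6, 45), (12, 44), (18, 43), (24, 56), (30, 66), (36, 64), (42, 72), (48, 63), (54, 65), (60, 66), (66, 65), (72, 70), (78, 65), (84, 69), (90, 69), (96, 68), (102, 68), (108, 71), (114, 68), (120, 71), (126, 66), (132, 72), (138, 76), (144, 74), (150, 79), (156, 86), (162, 65), (168, 66)]
```

```bash
python3 plan.py 328 408 12 .0545 .571 .1255 .0905 | tail -1
```

```text
[{"claw": 0, "xyz": [-0.0024, 0.0022, -0.0001], "angular": [0.1, 0.2, 0.5]}, {"claw": 0, "xyz": [0.0008, 0.0083, -0.0001], "angular": [0.1, 0.3, 7.7]}, {"claw": 0, "xyz": [0.0033, 0.0148, -0.0001], "angular": [0.1, 0.3, 15.0]}, {"claw": 0, "xyz": [0.005, 0.0215, -0.0001], "angular": [0.1, 0.3, 22.3]}, {"claw": 0, "xyz": [0.0058, 0.0283, -0.0001], "angular": [0.1, 0.3, 29.6]}, {"claw": 0, "xyz": [0.0057, 0.0353, -0.0001], "angular": [0.1, 0.3, 36.8]}, {"claw": 0, "xyz": [0.0047, 0.0421, -0.0001], "angular": [0.0, 0.3, 44.1]}, {"claw": 0, "xyz": [0.0029, 0.0488, -0.0001], "angular": [0.0, 0.3, 51.4]}, {"claw": 0, "xyz": [0.0003, 0.0552, -0.0001], "angular": [0.0, 0.3, 58.6]}, {"claw": 0, "xyz": [-0.0032, 0.0612, -0.0001], "angular": [-0.0, 0.3, 65.9]}, {"claw": 0, "xyz": [-0.0074, 0.0667, -0.0001], "angular": [-0.0, 0.3, 73.2]}, {"claw": 0, "xyz": [-0.0122, 0.0716, -0.0001], "angular": [-0.1, 0.3, 80.5]}]
```

>>> {"api": "drive_tool", "payload": {
  "series": [
    {"claw": 0, "xyz": [-0.0024, 0.0022, 0], "angular": [0.1, 0.2, 0.5]},
    {"claw": 0, "xyz": [0.0008, 0.0083, 0], "angular": [0.1, 0.3, 8]},
    {"claw": 0, "xyz": [0.0033, 0.0148, 0], "angular": [0.1, 0.3, 15]},
    {"claw": 0, "xyz": [0.005, 0.0215, 0], "angular": [0.1, 0.3, 22]},
    {"claw": 0, "xyz": [0.0058, 0.0283, 0], "angular": [0.1, 0.3, 29.5]},
    {"claw": 0, "xyz": [0.0057, 0.0353, 0], "angular": [0.1, 0.3, 37]},
    {"claw": 0, "xyz": [0.0047, 0.0421, 0], "angular": [0, 0.3, 44]},
    {"claw": 0, "xyz": [0.0029, 0.0488, 0], "angular": [0, 0.3, 51.5]},
    {"claw": 0, "xyz": [0.0003, 0.0552, 0], "angular": [0, 0.3, 58.5]},
    {"claw": 0, "xyz": [-0.0032, 0.0612, 0], "angular": [0, 0.3, 66]},
    {"claw": 0, "xyz": [-0.0074, 0.0667, 0], "angular": [0, 0.3, 73]},
    {"claw": 0, "xyz": [-0.0122, 0.0716, 0], "angular": [-0.1, 0.3, 80.5]}
  ]
}}

```text
time: 11.35
position: [0.6101, 0.1669, 0.0917]
tcp_rot: [3.135, 0.004, 2.41]
force: [6.5, 2.7, -4.9]
gripper_width: 0.0005
```

```bash
python3 plan.py 408 425 3 .0545 .571 .1255 .0905
cat > mark.py <<'E'
from bench import eyes
from h import *
import sys
f=eyes.grab_frame("scene"); np.savez("pics/last.npz",**f)
g=cv2.cvtColor(f["frame"],cv2.COLOR_BGR2GRAY).astype(np.float32)
for p in range(-60,170,4):
    m=0
    for r,z in((.038,.108),(.042,.108),(.045,.108),(.0475,.1),(.0475,.095)):
        u,v=px(f,(.570+r*np.cos(np.radians(p)),.1235+r*np.sin(np.radians(p)),z))
        m=max(m,cv2.getRectSubPix(g,(1,1),(float(u),float(v)))[0,0])
    if m>85: print((p,int(m)),end=" ")
E
python3 mark.py
```

```text
t 11.35 phi 46.6 r 0.0569 z 0.0917 yaw 138.1 j6 -2.33
Fr 6.5 Ft -2.9 Fz -4.9
[{"claw": 0, "xyz": [-0.0027, -0.0009, -0.0012], "angular": [-0.1, 0.4, -0.1]}, {"claw": 0, "xyz": [-0.009, 0.0041, -0.0012], "angular": [-0.1, 0.4, 8.4]}, {"claw": 0, "xyz": [-0.0161, 0.008, -0.0012], "angular": [-0.2, 0.4, 16.9]}]
```

>>> {"api": "drive_tool", "payload": {
  "series": [
    {"claw": 0, "xyz": [-0.0027, -0.0009, 0], "angular": [0, 0.4, 0]},
    {"claw": 0, "xyz": [-0.009, 0.0041, 0], "angular": [-0.1, 0.4, 8]},
    {"claw": 0, "xyz": [-0.016, 0.008, 0], "angular": [-0.2, 0.4, 17]},
    {"claw": 0, "xyz": [-0.016, 0.008, 0], "angular": [-0.2, 0.4, 17]},
    {"claw": 0, "xyz": [-0.003, 0.035, 0], "angular": [-0.2, 0.4, 17]},
    {"claw": 0, "xyz": [0.015, 0.025, 0], "angular": [-0.2, 0.4, 7]},
    {"claw": 0, "xyz": [0.025, 0.014, 0], "angular": [-0.1, 0.4, -3]},
    {"claw": 0, "xyz": [0.034, 0.0, 0], "angular": [-0.1, 0.4, -13]},
    {"claw": 0, "xyz": [0.042, -0.014, 0], "angular": [-0.1, 0.4, -23]},
    {"claw": 0, "xyz": [0.048, -0.03, 0], "angular": [-0.1, 0.4, -33]},
    {"claw": 0, "xyz": [0.051, -0.046, 0], "angular": [-0.1, 0.4, -43]},
    {"claw": 0, "xyz": [0.051, -0.062, 0], "angular": [-0.1, 0.4, -53]}
  ]
}}

```text
time: 12.9
position: [0.6611, 0.1051, 0.0924]
tcp_rot: [3.141, 0.002, 1.481]
force: [0.3, -0.2, -0.0]
gripper_width: 0.0004
```

```bash
python3 plan.py 345 230 12 .09 .571 .1255 .0905; python3 mark.py
python3 - <<'E'
from h import *
f=load("last");cv2.imwrite("pics/k.png",cv2.convertScaleAbs(cv2.resize(f["frame"][215:295,255:335],(560,560),interpolation=cv2.INTER_CUBIC),alpha=1.8))
E
```

```text
t 12.9 phi -12.8 r 0.0924 z 0.0924 yaw 84.8 j6 -1.5
Fr 0.4 Ft -0.2 Fz -0.0
[{"claw": 0, "xyz": [-0.0032, -0.0028, -0.0019], "angular": [0.1, -0.0, -9.8]}, {"claw": 0, "xyz": [-0.0088, -0.0182, -0.0019], "angular": [0.1, -0.0, -20.3]}, {"claw": 0, "xyz": [-0.0172, -0.0323, -0.0019], "angular": [0.1, -0.0, -30.8]}, {"claw": 0, "xyz": [-0.028, -0.0447, -0.0019], "angular": [0.1, -0.0, -41.2]}, {"claw": 0, "xyz": [-0.0408, -0.0549, -0.0019], "angular": [0.1, -0.0, -51.7]}, {"claw": 0, "xyz": [-0.0553, -0.0626, -0.0019], "angular": [0.1, -0.1, -62.1]}, {"claw": 0, "xyz": [-0.071, -0.0675, -0.0019], "angular": [0.1, -0.1, -72.6]}, {"claw": 0, "xyz": [-0.0872, -0.0695, -0.0019], "angular": [0.1, -0.1, -83.0]}, {"claw": 0, "xyz": [-0.1036, -0.0685, -0.0019], "angular": [0.1, -0.1, -93.5]}, {"claw": 0, "xyz": [-0.1195, -0.0646, -0.0019], "angular": [0.1, -0.1, -103.9]}, {"claw": 0, "xyz": [-0.1345, -0.0579, -0.0019], "angular": [0.1, -0.1, -114.4]}, {"claw": 0, "xyz": [-0.1479, -0.0485, -0.0019], "angular": [0.1, -0.1, -124.8]}]
(40, 100)
```

View pics/k.png

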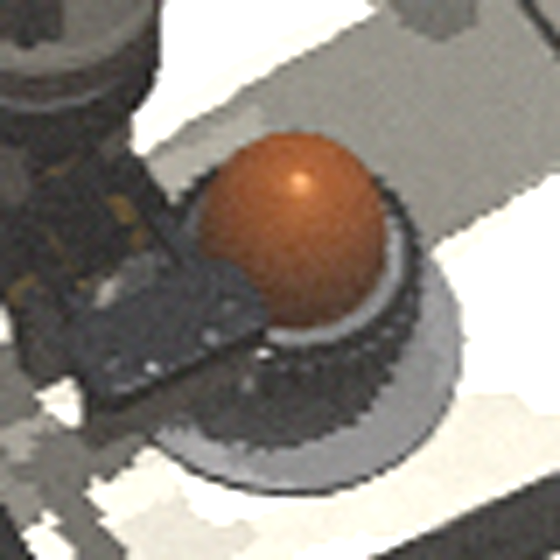

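The white mark is at crop (262,353)–(248,382), which is φ ≈ 40°. The ring has turned about 266° (ring ≈ 7.35), leaving about 299°. I'll return along the outer arc.

>>> {"api": "drive_tool", "payload": {
  "series": [
    {"claw": 0, "xyz": [-0.003, -0.003, -0.002], "angular": [0, 0, -10]},
    {"claw": 0, "xyz": [-0.009, -0.018, -0.002], "angular": [0, 0, -20]},
    {"claw": 0, "xyz": [-0.017, -0.032, -0.002], "angular": [0, 0, -31]},
    {"claw": 0, "xyz": [-0.028, -0.045, -0.002], "angular": [0, 0, -41]},
    {"claw": 0, "xyz": [-0.041, -0.055, -0.002], "angular": [0, 0, -52]},
    {"claw": 0, "xyz": [-0.055, -0.063, -0.002], "angular": [0, 0, -62]},
    {"claw": 0, "xyz": [-0.071, -0.0675, -0.002], "angular": [0, 0, -72]},
    {"claw": 0, "xyz": [-0.087, -0.0695, -0.002], "angular": [0, 0, -83]},
    {"claw": 0, "xyz": [-0.104, -0.0685, -0.002], "angular": [0, 0, -93]},
    {"claw": 0, "xyz": [-0.12, -0.0645, -0.002], "angular": [0, 0, -104]},
    {"claw": 0, "xyz": [-0.135, -0.058, -0.002], "angular": [0, 0, -114]},
    {"claw": 0, "xyz": [-0.148, -0.0485, -0.002], "angular": [0, 0, -125]}
  ]
}}

```text
time: 14.45
position: [0.5131, 0.055, 0.0911]
tcp_rot: [-3.141, 0.002, -0.709]
force: [-0.4, -0.1, -0.0]
gripper_width: 0.0005
```

```bash
python3 plan.py 222 130 11 .085 .571 .1255 .0905; python3 mark.py
python3 - <<'E'
from h import *
f=load("last")
print([at_z(f,255+(x+.5)/7-.5,215+(y+.5)/7-.5,z) for x,y,z in ((262,353,.1085),)])
cv2.imwrite("pics/l.png",f["frame"])
g=cv2.cvtColor(f["frame"],cv2.COLOR_BGR2GRAY)
E
```

```text
t 14.45 phi -129.4 r 0.0913 z 0.0911 yaw -40.6 j6 0.58
Fr 0.3 Ft -0.2 Fz -0.0
[{"claw": 0, "xyz": [-0.0053, 0.0137, -0.0006], "angular": [-0.1, -0.1, -7.4]}, {"claw": 0, "xyz": [-0.0135, 0.0245, -0.0006], "angular": [-0.1, -0.1, -16.6]}, {"claw": 0, "xyz": [-0.02, 0.0365, -0.0006], "angular": [-0.1, -0.0, -25.8]}, {"claw": 0, "xyz": [-0.0244, 0.0494, -0.0006], "angular": [-0.1, -0.0, -35.0]}, {"claw": 0, "xyz": [-0.0268, 0.0628, -0.0006], "angular": [-0.1, -0.0, -44.2]}, {"claw": 0, "xyz": [-0.0269, 0.0765, -0.0006], "angular": [-0.2, -0.0, -53.4]}, {"claw": 0, "xyz": [-0.0249, 0.09, -0.0006], "angular": [-0.2, -0.0, -62.6]}, {"claw": 0, "xyz": [-0.0207, 0.1029, -0.0006], "angular": [-0.2, 0.0, -71.8]}, {"claw": 0, "xyz": [-0.0145, 0.1151, -0.0006], "angular": [-0.2, 0.0, -81.0]}, {"claw": 0, "xyz": [-0.0064, 0.1261, -0.0006], "angular": [-0.2, 0.0, -90.2]}, {"claw": 0, "xyz": [0.0033, 0.1357, -0.0006], "angular": [-0.2, 0.0, -99.4]}]
(8, 85) (16, 85) (32, 134) (36, 151) (40, 158) (44, 85) [array([0.60401907, 0.1528253 , 0.1085    ])]
```

>>> {"api": "drive_tool", "payload": {
  "series": [
    {"claw": 0, "xyz": [-0.005, 0.0135, 0], "angular": [0, 0, -7.5]},
    {"claw": 0, "xyz": [-0.0135, 0.0245, 0], "angular": [0, 0, -16.5]},
    {"claw": 0, "xyz": [-0.02, 0.0365, 0], "angular": [0, 0, -26]},
    {"claw": 0, "xyz": [-0.0245, 0.0495, 0], "angular": [0, 0, -35]},
    {"claw": 0, "xyz": [-0.027, 0.063, 0], "angular": [0, 0, -44]},
    {"claw": 0, "xyz": [-0.027, 0.0765, 0], "angular": [0, 0, -53.5]},
    {"claw": 0, "xyz": [-0.025, 0.09, 0], "angular": [0, 0, -62.5]},
    {"claw": 0, "xyz": [-0.0205, 0.103, 0], "angular": [0, 0, -72]},
    {"claw": 0, "xyz": [-0.0145, 0.115, 0], "angular": [0, 0, -81]},
    {"claw": 0, "xyz": [-0.0065, 0.126, 0], "angular": [0, 0, -90]},
    {"claw": 0, "xyz": [0.0035, 0.1355, 0], "angular": [0, 0, -99.5]}
  ]
}}

```text
time: 15.88
position: [0.5159, 0.1924, 0.0913]
tcp_rot: [-3.141, 0.005, -2.452]
force: [0.3, -0.7, -0.1]
gripper_width: 0.0004
```

```bash
python3 plan.py 130 200 12 .0548 .571 .1255 .0905
```

```text
t 15.88 phi 129.5 r 0.0866 z 0.0913 yaw -140.5 j6 2.59
Fr -0.7 Ft 0.2 Fz -0.1
[{"claw": 0, "xyz": [0.0199, -0.0249, -0.0008], "angular": [-0.2, 0.3, 0.5]}, {"claw": 0, "xyz": [0.0155, -0.029, -0.0008], "angular": [-0.2, 0.2, 6.9]}, {"claw": 0, "xyz": [0.0115, -0.0337, -0.0008], "angular": [-0.2, 0.2, 13.2]}, {"claw": 0, "xyz": [0.0081, -0.0387, -0.0008], "angular": [-0.2, 0.2, 19.6]}, {"claw": 0, "xyz": [0.0053, -0.0441, -0.0008], "angular": [-0.2, 0.2, 26.0]}, {"claw": 0, "xyz": [0.003, -0.0498, -0.0008], "angular": [-0.3, 0.2, 32.3]}, {"claw": 0, "xyz": [0.0015, -0.0556, -0.0008], "angular": [-0.3, 0.2, 38.7]}, {"claw": 0, "xyz": [0.0006, -0.0616, -0.0008], "angular": [-0.3, 0.2, 45.1]}, {"claw": 0, "xyz": [0.0003, -0.0677, -0.0008], "angular": [-0.3, 0.2, 51.4]}, {"claw": 0, "xyz": [0.0008, -0.0738, -0.0008], "angular": [-0.3, 0.1, 57.8]}, {"claw": 0, "xyz": [0.0019, -0.0798, -0.0008], "angular": [-0.3, 0.1, 64.1]}, {"claw": 0, "xyz": [0.0036, -0.0856, -0.0008], "angular": [-0.3, 0.1, 70.5]}]
```

>>> {"api": "drive_tool", "payload": {
  "series": [
    {"claw": 0, "xyz": [0.02, -0.025, 0], "angular": [-0.2, 0.3, 0.5]},
    {"claw": 0, "xyz": [0.0155, -0.029, 0], "angular": [-0.2, 0.2, 7]},
    {"claw": 0, "xyz": [0.0115, -0.0337, 0], "angular": [-0.2, 0.2, 13]},
    {"claw": 0, "xyz": [0.0081, -0.0387, 0], "angular": [-0.2, 0.2, 19.5]},
    {"claw": 0, "xyz": [0.0053, -0.0441, 0], "angular": [-0.2, 0.2, 26]},
    {"claw": 0, "xyz": [0.003, -0.0498, 0], "angular": [-0.3, 0.2, 32.5]},
    {"claw": 0, "xyz": [0.0015, -0.0556, 0], "angular": [-0.3, 0.2, 38.5]},
    {"claw": 0, "xyz": [0.0006, -0.0616, 0], "angular": [-0.3, 0.2, 45]},
    {"claw": 0, "xyz": [0.0003, -0.0677, 0], "angular": [-0.3, 0.2, 51.5]},
    {"claw": 0, "xyz": [0.0008, -0.0738, 0], "angular": [-0.3, 0.1, 58]},
    {"claw": 0, "xyz": [0.0019, -0.0798, 0], "angular": [-0.3, 0.1, 64]},
    {"claw": 0, "xyz": [0.0036, -0.0856, 0], "angular": [-0.3, 0.1, 70.5]}
  ]
}}

```text
time: 17.38
position: [0.5165, 0.1067, 0.0917]
tcp_rot: [3.134, 0.003, -1.214]
force: [-13.1, -1.9, 11.3]
gripper_width: 0.0003
```

```bash
python3 plan.py 199 276 12 .0548 .571 .1255 .0905; python3 mark.py
```

```text
t 17.38 phi -161.0 r 0.0576 z 0.0917 yaw -69.6 j6 1.19
Fr 13.0 Ft -2.5 Fz 11.3
[{"claw": 0, "xyz": [0.0026, 0.0009, -0.0012], "angular": [-0.0, -0.5, -1.4]}, {"claw": 0, "xyz": [0.0052, -0.0053, -0.0012], "angular": [0.0, -0.5, 5.6]}, {"claw": 0, "xyz": [0.0085, -0.0111, -0.0012], "angular": [0.0, -0.5, 12.6]}, {"claw": 0, "xyz": [0.0125, -0.0165, -0.0012], "angular": [0.1, -0.5, 19.6]}, {"claw": 0, "xyz": [0.0171, -0.0213, -0.0012], "angular": [0.1, -0.5, 26.6]}, {"claw": 0, "xyz": [0.0222, -0.0256, -0.0012], "angular": [0.1, -0.4, 33.6]}, {"claw": 0, "xyz": [0.0279, -0.0292, -0.0012], "angular": [0.2, -0.4, 40.6]}, {"claw": 0, "xyz": [0.0339, -0.0321, -0.0012], "angular": [0.2, -0.4, 47.6]}, {"claw": 0, "xyz": [0.0403, -0.0342, -0.0012], "angular": [0.2, -0.4, 54.6]}, {"claw": 0, "xyz": [0.0468, -0.0355, -0.0012], "angular": [0.2, -0.4, 61.6]}, {"claw": 0, "xyz": [0.0535, -0.036, -0.0012], "angular": [0.3, -0.4, 68.6]}, {"claw": 0, "xyz": [0.0602, -0.0357, -0.0012], "angular": [0.3, -0.4, 75.6]}]
(44, 88) (100, 114) (104, 145) (108, 148) (112, 101)
```

The mark went from 39° to 106° for 69° of finger travel, so there's practically no slip now.

>>> {"api": "drive_tool", "payload": {
  "series": [
    {"claw": 0, "xyz": [0.0026, 0.0009, 0], "angular": [0, -0.5, -1]},
    {"claw": 0, "xyz": [0.0052, -0.0053, 0], "angular": [0, -0.5, 5.5]},
    {"claw": 0, "xyz": [0.0085, -0.0111, 0], "angular": [0, -0.5, 12.5]},
    {"claw": 0, "xyz": [0.0125, -0.0165, 0], "angular": [0.1, -0.5, 19.5]},
    {"claw": 0, "xyz": [0.0171, -0.0213, 0], "angular": [0.1, -0.5, 26.5]},
    {"claw": 0, "xyz": [0.0222, -0.0256, 0], "angular": [0.1, -0.4, 33.5]},
    {"claw": 0, "xyz": [0.0279, -0.0292, 0], "angular": [0.2, -0.4, 40.5]},
    {"claw": 0, "xyz": [0.0339, -0.0321, 0], "angular": [0.2, -0.4, 47.5]},
    {"claw": 0, "xyz": [0.0403, -0.0342, 0], "angular": [0.2, -0.4, 54.5]},
    {"claw": 0, "xyz": [0.0468, -0.0355, 0], "angular": [0.2, -0.4, 61.5]},
    {"claw": 0, "xyz": [0.0535, -0.036, 0], "angular": [0.3, -0.4, 68.5]},
    {"claw": 0, "xyz": [0.0602, -0.0357, 0], "angular": [0.3, -0.4, 75.5]}
  ]
}}

```text
time: 18.92
position: [0.5778, 0.068, 0.0926]
tcp_rot: [3.138, -0.001, 0.114]
force: [-1.6, -6.7, 2.6]
gripper_width: 0.0006
```

```bash
python3 plan.py 275 352 12 .0545 .571 .1255 .092
```

```text
t 18.93 phi -83.2 r 0.0579 z 0.0926 yaw 6.5 j6 -0.2
Fr 6.5 Ft -2.4 Fz 2.6
[{"claw": 0, "xyz": [-0.0021, 0.0032, -0.0006], "angular": [0.2, 0.1, -1.5]}, {"claw": 0, "xyz": [0.0045, 0.0042, -0.0006], "angular": [0.2, 0.1, 5.5]}, {"claw": 0, "xyz": [0.0109, 0.006, -0.0006], "angular": [0.2, 0.1, 12.5]}, {"claw": 0, "xyz": [0.0171, 0.0085, -0.0006], "angular": [0.2, 0.1, 19.5]}, {"claw": 0, "xyz": [0.0229, 0.0118, -0.0006], "angular": [0.2, 0.1, 26.5]}, {"claw": 0, "xyz": [0.0282, 0.0158, -0.0006], "angular": [0.2, 0.1, 33.5]}, {"claw": 0, "xyz": [0.033, 0.0203, -0.0006], "angular": [0.2, 0.1, 40.5]}, {"claw": 0, "xyz": [0.0373, 0.0255, -0.0006], "angular": [0.2, 0.1, 47.5]}, {"claw": 0, "xyz": [0.0408, 0.0311, -0.0006], "angular": [0.2, 0.2, 54.5]}, {"claw": 0, "xyz": [0.0437, 0.0371, -0.0006], "angular": [0.2, 0.2, 61.5]}, {"claw": 0, "xyz": [0.0458, 0.0434, -0.0006], "angular": [0.1, 0.2, 68.5]}, {"claw": 0, "xyz": [0.0471, 0.0499, -0.0006], "angular": [0.1, 0.2, 75.5]}]
```

>>> {"api": "drive_tool", "payload": {
  "series": [
    {"claw": 0, "xyz": [0, 0.0035, 0], "angular": [0.2, 0.1, 0]},
    {"claw": 0, "xyz": [0.0045, 0.0042, 0], "angular": [0.2, 0.1, 5.5]},
    {"claw": 0, "xyz": [0.0109, 0.006, 0], "angular": [0.2, 0.1, 12.5]},
    {"claw": 0, "xyz": [0.0171, 0.0085, 0], "angular": [0.2, 0.1, 19.5]},
    {"claw": 0, "xyz": [0.0229, 0.0118, 0], "angular": [0.2, 0.1, 26.5]},
    {"claw": 0, "xyz": [0.0282, 0.0158, 0], "angular": [0.2, 0.1, 33.5]},
    {"claw": 0, "xyz": [0.033, 0.0203, 0], "angular": [0.2, 0.1, 40.5]},
    {"claw": 0, "xyz": [0.0373, 0.0255, 0], "angular": [0.2, 0.1, 47.5]},
    {"claw": 0, "xyz": [0.0408, 0.0311, 0], "angular": [0.2, 0.2, 54.5]},
    {"claw": 0, "xyz": [0.0437, 0.0371, 0], "angular": [0.2, 0.2, 61.5]},
    {"claw": 0, "xyz": [0.0458, 0.0434, 0], "angular": [0.1, 0.2, 68.5]},
    {"claw": 0, "xyz": [0.0471, 0.0499, 0], "angular": [0.1, 0.2, 75.5]}
  ]
}}

```text
time: 20.42
position: [0.6278, 0.1167, 0.0935]
tcp_rot: [3.135, 0.002, 1.439]
force: [5.0, -2.9, -3.8]
gripper_width: 0.0007
```

```bash
python3 plan.py 353 402 8 .0545 .571 .1255 .093
```

```text
t 20.43 phi -8.8 r 0.0575 z 0.0935 yaw 82.4 j6 -1.44
Fr 5.4 Ft -2.0 Fz -3.8
[{"claw": 0, "xyz": [-0.0027, 0.0021, -0.0005], "angular": [0.1, 0.4, 0.6]}, {"claw": 0, "xyz": [-0.0023, 0.0088, -0.0005], "angular": [0.1, 0.4, 7.6]}, {"claw": 0, "xyz": [-0.0027, 0.0154, -0.0005], "angular": [0.1, 0.4, 14.6]}, {"claw": 0, "xyz": [-0.004, 0.022, -0.0005], "angular": [0.1, 0.4, 21.6]}, {"claw": 0, "xyz": [-0.006, 0.0283, -0.0005], "angular": [0.0, 0.4, 28.6]}, {"claw": 0, "xyz": [-0.0087, 0.0344, -0.0005], "angular": [0.0, 0.4, 35.6]}, {"claw": 0, "xyz": [-0.0122, 0.0401, -0.0005], "angular": [-0.0, 0.4, 42.6]}, {"claw": 0, "xyz": [-0.0163, 0.0453, -0.0005], "angular": [-0.0, 0.4, 49.6]}]
```

>>> {"api": "drive_tool", "payload": {
  "series": [
    {"claw": 0, "xyz": [-0.0027, 0.0021, 0], "angular": [0.1, 0.4, 0.5]},
    {"claw": 0, "xyz": [-0.0023, 0.0088, 0], "angular": [0.1, 0.4, 7.5]},
    {"claw": 0, "xyz": [-0.0027, 0.0154, 0], "angular": [0.1, 0.4, 14.5]},
    {"claw": 0, "xyz": [-0.004, 0.022, 0], "angular": [0.1, 0.4, 21.5]},
    {"claw": 0, "xyz": [-0.006, 0.0283, 0], "angular": [0, 0.4, 28.5]},
    {"claw": 0, "xyz": [-0.0087, 0.0344, 0], "angular": [0, 0.4, 35.5]},
    {"claw": 0, "xyz": [-0.0122, 0.0401, 0], "angular": [0, 0.4, 42.5]},
    {"claw": 0, "xyz": [-0.0163, 0.0453, 0], "angular": [0, 0.4, 49.5]}
  ]
}}

```text
time: 21.42
position: [0.6142, 0.1628, 0.0943]
tcp_rot: [3.135, 0.003, 2.309]
force: [7.1, 2.1, -4.1]
gripper_width: 0.0004
```

```bash
python3 plan.py 402 422 4 .0545 .571 .1255 .094; python3 mark.py;  python3 - <<'E'
from h import *
f=load("last");cv2.imwrite("pics/m.png",cv2.convertScaleAbs(cv2.resize(f["frame"][215:295,255:335],(560,560),interpolation=cv2.INTER_CUBIC),alpha=1.8))
E
```

```text
t 21.43 phi 40.8 r 0.0571 z 0.0943 yaw 132.3 j6 -2.24
Fr 6.8 Ft -3.0 Fz -4.1
[{"claw": 0, "xyz": [-0.0027, -0.0009, -0.0003], "angular": [-0.1, 0.4, -0.3]}, {"claw": 0, "xyz": [-0.0073, 0.0036, -0.0003], "angular": [-0.1, 0.4, 6.4]}, {"claw": 0, "xyz": [-0.0122, 0.0075, -0.0003], "angular": [-0.2, 0.3, 13.0]}, {"claw": 0, "xyz": [-0.0177, 0.0108, -0.0003], "angular": [-0.2, 0.3, 19.7]}]
```

View pics/m.png

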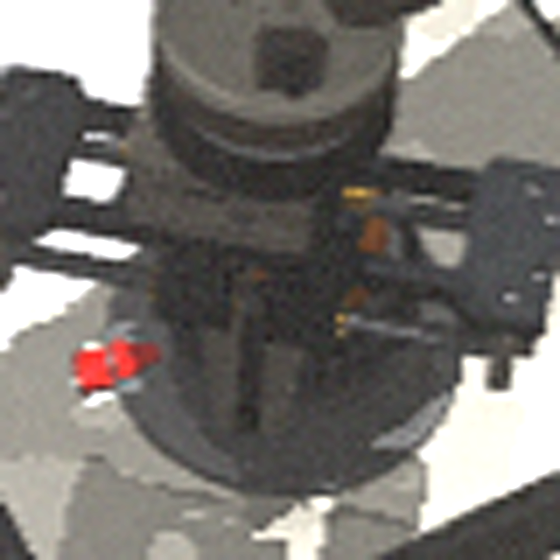

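The gripper hides the ring's front from this side. I'll push to about 10° short of the goal, then lift clear and look.

>>> {"api": "drive_tool", "payload": {
  "series": [
    {"claw": 0, "xyz": [-0.0027, -0.0009, 0], "angular": [-0.1, 0.4, 0]},
    {"claw": 0, "xyz": [-0.0073, 0.0036, 0], "angular": [-0.1, 0.4, 6.5]},
    {"claw": 0, "xyz": [-0.0122, 0.0075, 0], "angular": [-0.2, 0.3, 13]},
    {"claw": 0, "xyz": [-0.0177, 0.0108, 0], "angular": [-0.2, 0.3, 19.5]},
    {"claw": 0, "xyz": [0, 0.042, 0], "angular": [-0.2, 0.3, 19.5]},
    {"claw": 0, "xyz": [0, 0.042, 0.05], "angular": [-0.2, 0.3, 10]},
    {"claw": 0, "xyz": [-0.02, 0.06, 0.1], "angular": [-0.2, 0.3, 0]},
    {"claw": 0, "xyz": [-0.08, 0.07, 0.12], "angular": [0, 0, -10]},
    {"claw": 0, "xyz": [-0.14, 0.07, 0.12], "angular": [0, 0, -20]},
    {"claw": 0, "xyz": [-0.2, 0.06, 0.12], "angular": [0, 0, -30]},
    {"claw": 0, "xyz": [-0.24, 0.05, 0.12], "angular": [0, 0, -40]},
    {"claw": 0, "xyz": [-0.24, 0.05, 0.12], "angular": [0, 0, -50]}
  ]
}}

```text
time: 22.98
position: [0.3716, 0.2136, 0.2146]
tcp_rot: [3.135, 0.001, 1.44]
force: [0.8, 0.4, 0.4]
gripper_width: 0.0004
```

```bash
python3 plan.py 180 180 1 .085|head -2
python3 - <<'E'
from bench import eyes
from h import *
f=eyes.grab_frame("scene");t=eyes.grab_frame("top");np.savez("pics/s1.npz",**f);np.savez("pics/t1.npz",**t)
g=lambda im:cv2.convertScaleAbs(cv2.resize(im,(400,400),interpolation=cv2.INTER_CUBIC),alpha=1.8)
cv2.imwrite("pics/n.png",np.hstack([g(f["frame"][230:290,260:320]),g(t["frame"][175:235,195:255])]))
E
```

```text
t 22.98 phi 156.2 r 0.2184 z 0.2146 yaw 82.5 j6 -1.2
Fr -0.6 Ft -0.7 Fz 0.4
```

View pics/n.png

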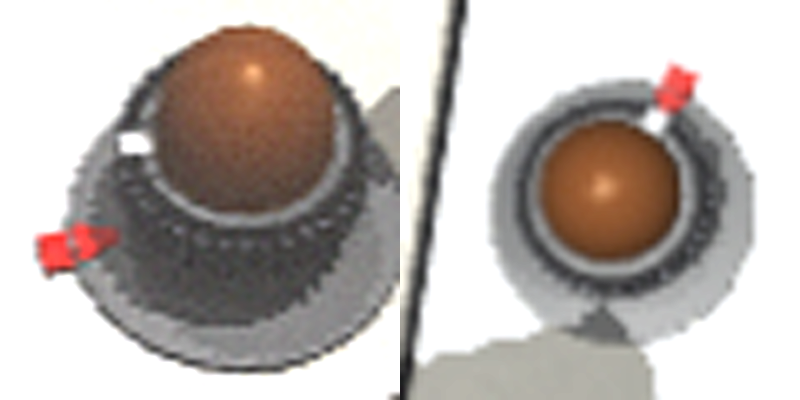

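The left (scene) half shows the mark at (133,143) and the red tab at (72,247) with its apex at (118,236). The right (top) half shows the mark at (656,121) and the tab at (676,88). The mark is nearly at the pointer, so I'll work out the remaining angle.

Run:
```python
from h import *
from scipy.optimize import least_squares
t=load("t1");s=load("s1")
k=60/400
T=lambda x,y,z:at_z(t,195+(x+.5)*k-.5,175+(y+.5)*k-.5,z)
S=lambda x,y,z:at_z(s,260+(x+.5)*k-.5,230+(y+.5)*k-.5,z)
# axis per camera from flange rim (z .057, r .066)
def axis(f,pts): 
    q=np.array([f(x,y,.056)[:2] for x,y in pts]); r=least_squares(lambda p:np.hypot(*(q-p[:2]).T)-p[2],[.57,.124,.066]); return r.x
at=axis(T,[(89,195),(352,195),(222,80),(130,110),(130,292),(310,110),(330,275),(245,345)]); 
as_=axis(S,[(68,195),(90,287),(150,347),(250,371),(340,350),(66,225)])
print("axis",at,as_)
# subpixel centroids
def cen(f,box,kind):
    x0,y0,x1,y1=box; im=f["frame"][y0:y1,x0:x1].astype(float); b,g,r=im[...,0],im[...,1],im[...,2]
    w=np.clip(r-np.maximum(g,b)-30,0,None) if kind=="red" else np.clip(im.min(-1)-85,0,None)
    v,u=np.mgrid[y0:y1,x0:x1]; return (u*w).sum()/w.sum(),(v*w).sum()/w.sum()
ang=lambda P,c:np.degrees(np.arctan2(P[1]-c[1],P[0]-c[0])).round(1)
for n,f,c,mb,rb in(("top",t,at,(231,190,238,196),(232,183,242,194)),("scene",s,as_,(276,248,284,255),(264,262,279,273))):
    m=cen(f,mb,"w"); r=cen(f,rb,"red")
    for a in (c,np.array([.570,.1235]),np.array([.571,.125])):
        M=at_z(f,*m,.1095);Q=at_z(f,*r,.056); print(n,m,r,"mark",ang(M,a),np.hypot(*(M[:2]-a[:2])).round(4),"ptr",ang(Q,a),np.hypot(*(Q[:2]-a[:2])).round(4))
print("apex scene",ang(S(118,236,.057),as_),np.hypot(*(S(118,236,.057)[:2]-as_[:2])))
```

```text
axis [0.57267378 0.12412341 0.06541489] [0.56835136 0.12545057 0.0686732 ]
top (np.float64(232.73777777777778), np.float64(192.72)) (np.float64(235.94033412887828), np.float64(187.8011137629276)) mark -30.7 0.0396 ptr -23.7 0.0657
top (np.float64(232.73777777777778), np.float64(192.72)) (np.float64(235.94033412887828), np.float64(187.8011137629276)) mark -28.1 0.0416 ptr -22.3 0.068
top (np.float64(232.73777777777778), np.float64(192.72)) (np.float64(235.94033412887828), np.float64(187.8011137629276)) mark -30.5 0.0415 ptr -23.8 0.0676
scene (np.float64(279.5192307692308), np.float64(250.90264423076923)) (np.float64(269.76441199077635), np.float64(266.54996156802457)) mark -31.4 0.044 ptr -22.5 0.0696
scene (np.float64(279.5192307692308), np.float64(250.90264423076923)) (np.float64(269.76441199077635), np.float64(266.54996156802457)) mark -30.2 0.0415 ptr -21.5 0.0673
scene (np.float64(279.5192307692308), np.float64(250.90264423076923)) (np.float64(269.76441199077635), np.float64(266.54996156802457)) mark -32.7 0.0415 ptr -23.1 0.067
apex scene -22.6 0.05001157843816123
```

About 7–8° remain. I'll approach from φ = 176° using the opposite finger face (yaw about 86°).

>>> {"api": "drive_tool", "payload": {
  "series": [
    {"claw": 0, "xyz": [0.05, -0.037, 0], "angular": [0.4, 0, 2]},
    {"claw": 0, "xyz": [0.1, -0.075, 0], "angular": [0.4, 0, 3.5]},
    {"claw": 0, "xyz": [0.1135, -0.0843, 0], "angular": [0.4, 0, 3.5]},
    {"claw": 0, "xyz": [0.1135, -0.0843, -0.06], "angular": [0.4, 0, 3.5]},
    {"claw": 0, "xyz": [0.1135, -0.0843, -0.12], "angular": [0.4, 0, 3.5]},
    {"claw": 0, "xyz": [0.1135, -0.0843, -0.1225], "angular": [0.4, 0, 3.5]},
    {"claw": 0, "xyz": [0.1135, -0.0843, -0.1225], "angular": [0.4, 0, 3.5]}
  ]
}}

```text
time: 23.95
position: [0.4885, 0.1299, 0.0946]
tcp_rot: [3.132, -0.006, 1.507]
force: [0.4, -0.2, -0.0]
gripper_width: 0.0008
```

```bash
python3 plan.py 176 184 2 .085|head -2
```

```text
t 23.95 phi 176.9 r 0.0831 z 0.0946 yaw 86.3 j6 -1.49
Fr -0.4 Ft 0.2 Fz -0.0
```

>>> {"api": "drive_tool", "payload": {
  "series": [
    {"claw": 0, "xyz": [0.014, -0.0006, -0.001], "angular": [0.3, 0.2, 0]},
    {"claw": 0, "xyz": [0.024, -0.0006, -0.001], "angular": [0.3, 0.2, 0]},
    {"claw": 0, "xyz": [0.028, -0.0006, -0.001], "angular": [0.3, 0.2, 0]},
    {"claw": 0, "xyz": [0.028, -0.0026, -0.001], "angular": [0.3, 0.2, 2]},
    {"claw": 0, "xyz": [0.028, -0.0045, -0.001], "angular": [0.3, 0.2, 4]},
    {"claw": 0, "xyz": [0.028, -0.0063, -0.001], "angular": [0.3, 0.2, 6]},
    {"claw": 0, "xyz": [0.028, -0.0082, -0.001], "angular": [0.3, 0.2, 8]},
    {"claw": 0, "xyz": [0.028, -0.0082, -0.001], "angular": [0.3, 0.2, 8]},
    {"claw": 0, "xyz": [0.018, -0.0086, -0.001], "angular": [0.3, 0.2, 8]},
    {"claw": 0, "xyz": [0.003, -0.009, -0.001], "angular": [0.3, 0.2, 8]},
    {"claw": 0, "xyz": [0.003, -0.009, -0.001], "angular": [0.3, 0.2, 8]}
  ]
}}

```text
time: 25.32
position: [0.4919, 0.121, 0.0947]
tcp_rot: [3.133, -0.011, 1.647]
force: [0.5, 0.6, -0.4]
gripper_width: 0.0004
```

```bash
cat > fin.py <<'E'
from bench import eyes
from h import *
def cen(f,u0,v0,h,kind):
    x0,y0,x1,y1=int(u0)-h,int(v0)-h,int(u0)+h+1,int(v0)+h+1; im=f["frame"][y0:y1,x0:x1].astype(float); b,g,r=im[...,0],im[...,1],im[...,2]
    w=np.clip(r-np.maximum(g,b)-30,0,None) if kind=="red" else np.clip(im.min(-1)-85,0,None)
    v,u=np.mgrid[y0:y1,x0:x1]; return (u*w).sum()/w.sum(),(v*w).sum()/w.sum()
f=eyes.grab_frame("scene"); np.savez("pics/s2.npz",**f)
m=cen(f,277,253,5,"w"); r=cen(f,269.8,266.5,7,"red"); a=np.array([.570,.1238])
M=at_z(f,*m,.1095);Q=at_z(f,*r,.056)
ang=lambda P:np.degrees(np.arctan2(P[1]-a[1],P[0]-a[0]))
print(m,r,"mark",ang(M),np.hypot(*(M[:2]-a)),"ptr",ang(Q))
cv2.imwrite("pics/fin.png",cv2.convertScaleAbs(cv2.resize(f["frame"][230:290,255:335],(800,600),interpolation=cv2.INTER_CUBIC),alpha=1.6))
E
python3 fin.py
```

```text
(np.float64(278.86999022482894), np.float64(252.33822091886609)) (np.float64(269.7887521968366), np.float64(266.54094903339194)) mark -25.182155347134337 0.04381912364676371 ptr -21.79269761397629
```

View pics/fin.png

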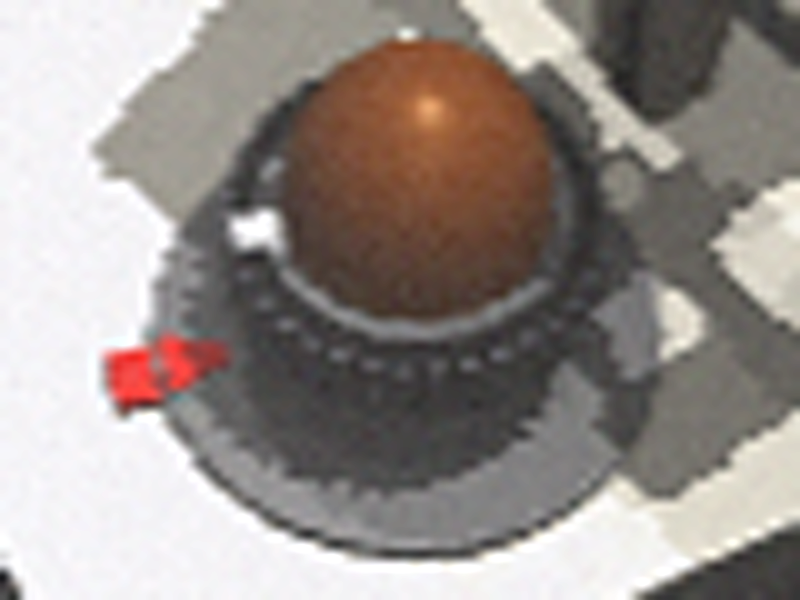

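Run:
```python
from h import *
from scipy.optimize import least_squares
import re
src=open("fin.py").read(); exec(src[src.index("def cen"):src.index("f=eyes")])
L={"top":[("top0",217,213.2,.1069),("t1",232.7,192.7,.1092)],"scene":[("scene0",313.5,253.2,.1069),("s1",279.5,250.9,.1092),("s2",278.9,252.3,.1092)]}
red={"top":("t1",236,187.8,5),"scene":("s1",269.8,266.5,7)}
for n,l in L.items():
    M=[]
    for name,u,v,z in l:
        f=load(name); c=cen(f,u,v,3,"w"); M.append(at_z(f,*c,z)[:2])
    M=np.array(M); f=load(red[n][0]); Q=at_z(f,*cen(f,*red[n][1:],"red"),.0565)[:2]
    r=least_squares(lambda c:np.r_[np.hypot(*(M-c).T)-.040,np.hypot(*(Q-c))-.066],[.57,.124])
    A=lambda P:np.degrees(np.arctan2(P[1]-r.x[1],P[0]-r.x[0])).round(1)
    print(n,"axis",r.x.round(4),"resid mm",(r.fun*1e3).round(1),"marks",[A(m) for m in M],"ptr",A(Q),"diff",[round(A(m)-A(Q),1) for m in M])
```

```text
top axis [0.5746 0.1297] resid mm [1.5 1.2 0.4] marks [np.float64(143.6), np.float64(-38.7)] ptr -28.8 diff [np.float64(172.4), np.float64(-9.9)]
scene axis [0.5732 0.1278] resid mm [3.  2.2 0.6 0.2] marks [np.float64(143.1), np.float64(-39.4), np.float64(-31.5)] ptr -25.7 diff [np.float64(168.8), np.float64(-13.7), np.float64(-5.8)]
```

```bash
cat > ax.py <<'E'
from h import *
from scipy.optimize import least_squares
src=open("fin.py").read(); exec(src[src.index("def cen"):src.index("f=eyes")])
def rim(f,z,r0,r1,skip,c=(.570,.124),sgn=1):
    g=cv2.cvtColor(f["frame"],cv2.COLOR_BGR2GRAY).astype(np.float32); rr=np.arange(r0,r1,.0005); P=[]
    for p in range(0,360,4):
        if any(a<=p<=b for a,b in skip): continue
        d=np.array([np.cos(np.radians(p)),np.sin(np.radians(p))])
        uv=np.array([px(f,(c[0]+r*d[0],c[1]+r*d[1],z)) for r in rr],np.float32)
        s=cv2.remap(g,uv[:,0:1],uv[:,1:2],cv2.INTER_LINEAR)[:,0]; k=np.argmax(np.convolve(s,sgn*np.r_[np.ones(4),-np.ones(4)],"valid"))+4
        P.append(np.array(c)+(rr[k]-.00025)*d)
    P=np.array(P); r=least_squares(lambda q:np.hypot(*(P-q[:2]).T)-q[2],[*c,.066],loss="soft_l1",f_scale=.0007)
    return r.x
def report(n,f,mk,rd,z,skip):
    c=cen(f,*mk,3,"w"); q=cen(f,*rd,6,"red"); M=at_z(f,*c,.1092); Q=at_z(f,*q,.0565)
    for zf in (.052,.056):
        a=rim(f,zf,.058,.076,skip); A=lambda P:np.degrees(np.arctan2(P[1]-a[1],P[0]-a[0])).round(1)
        print(n,zf,a.round(4),"mark",A(M),np.hypot(*(M[:2]-a[:2])).round(4),"ptr",A(Q),np.hypot(*(Q[:2]-a[:2])).round(4),"diff",(A(M)-A(Q)).round(1))
E
python3 - <<'E'
from ax import *
report("top",load("t1"),(232.7,192.7),(236,187.8),0,[(325,352),(160,215)])
sk=[(325,352),(135,310)]
report("scene s1",load("s1"),(279.5,250.9),(269.8,266.5),0,sk)
report("scene s2",load("s2"),(278.9,252.3),(269.8,266.5),0,sk)
E
```

```text
top 0.052 [0.5712 0.1241 0.0662] mark -29.5 0.0408 ptr -23.2 0.067 diff -6.3
top 0.056 [0.5707 0.1237 0.066 ] mark -28.7 0.0411 ptr -22.7 0.0673 diff -6.0
scene s1 0.052 [0.5717 0.125  0.0661] mark -35.2 0.0416 ptr -23.0 0.0666 diff -12.2
scene s1 0.056 [0.5731 0.1269 0.066 ] mark -38.5 0.0417 ptr -25.0 0.0661 diff -13.5
scene s2 0.052 [0.572  0.1251 0.0659] mark -27.3 0.0403 ptr -23.2 0.0664 diff -4.1
scene s2 0.056 [0.5732 0.1269 0.0659] mark -30.5 0.0401 ptr -25.1 0.066 diff -5.4
```

The cameras disagree by a few degrees, and the top view is the better conditioned of the two. I'll move clear so it can see the ring.

>>> {"api": "drive_tool", "payload": {
  "series": [
    {"claw": 0, "xyz": [-0.02, 0, 0.01], "angular": [0, 0, 0]},
    {"claw": 0, "xyz": [-0.04, 0.01, 0.06], "angular": [0, 0, 0]},
    {"claw": 0, "xyz": [-0.08, 0.05, 0.12], "angular": [0, 0, 0]},
    {"claw": 0, "xyz": [-0.12, 0.09, 0.12], "angular": [0, 0, 0]},
    {"claw": 0, "xyz": [-0.13, 0.1, 0.12], "angular": [0, 0, 0]},
    {"claw": 0, "xyz": [-0.13, 0.1, 0.12], "angular": [0, 0, 0]}
  ]
}}

```text
time: 26.12
position: [0.3626, 0.2219, 0.2159]
tcp_rot: [3.13, -0.012, 1.65]
force: [-0.0, 0.9, -0.4]
gripper_width: 0.0005
```

Run:
```python
from ax import *
from bench import eyes
t=eyes.grab_frame("top"); t["frame"]=np.mean([t["frame"]]+[eyes.grab_frame("top")["frame"] for _ in range(5)],0).astype(np.uint8)
s=eyes.grab_frame("scene"); np.savez("pics/t3.npz",**t); np.savez("pics/s3.npz",**s)
report("top",t,(233,192.7),(236,187.8),0,[(325,352),(160,215)])
report("scene",s,(278.9,252.3),(269.8,266.5),0,[(325,352),(135,310)])
g=lambda im:cv2.convertScaleAbs(cv2.resize(im,(600,600),interpolation=cv2.INTER_CUBIC),alpha=1.8)
cv2.imwrite("pics/q.png",g(t["frame"][178:223,205:250]))
```

```text
top 0.052 [0.5712 0.1241 0.0662] mark -23.4 0.0411 ptr -23.3 0.0673 diff -0.1
top 0.056 [0.5707 0.1237 0.066 ] mark -22.7 0.0414 ptr -22.8 0.0676 diff 0.1
scene 0.052 [0.5718 0.125  0.0661] mark -28.1 0.0411 ptr -23.0 0.0666 diff -5.1
scene 0.056 [0.5731 0.1269 0.066 ] mark -31.4 0.0409 ptr -25.0 0.0661 diff -6.4
```

View pics/q.png

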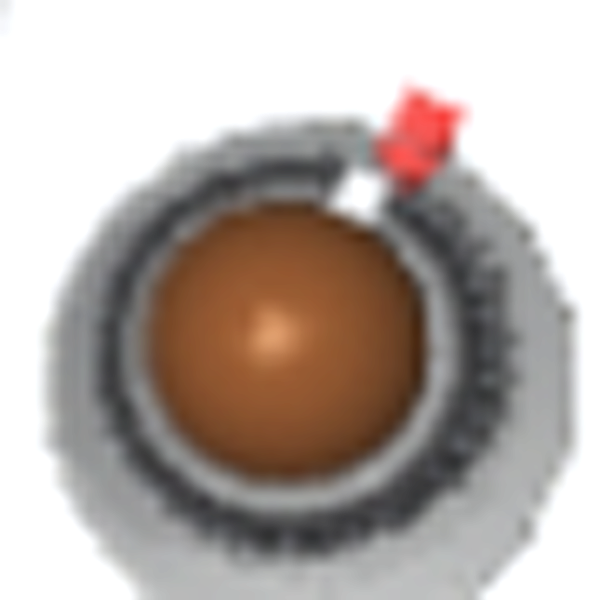

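In the top view, the mark (358,192) and the red tab (422,137) lie on the same radius, both about 22–23° from vertical. The fit agrees to within about 0.1°. The scene view's -3 to -6° comes from a poorly conditioned partial arc. One last check of the lever and the other objects, then I hand in.

Run:
```python
from h import *
from bench import manip
for n,b,pre in(("top",(60,160,450,275),("top0","t3")),("scene",(150,90,460,390),("scene0","s3"))):
  for nm in pre:
    f=load(nm);hsv=cv2.cvtColor(f["frame"],cv2.COLOR_BGR2HSV);H,S,V=[hsv[...,i].astype(int) for i in range(3)]
    for c,m in dict(blue=(H>105)&(H<130)&(S>130),green=(H>40)&(H<85)&(S>110),yellow=(H>24)&(H<35)&(S>120),red=((H<5)|(H>174))&(S>170),orange=(H>5)&(H<18)&(S>150)).items():
        k,l,st,ce=cv2.connectedComponentsWithStats(np.uint8(m)); 
        for i in range(1,k):
            x,y=ce[i]
            if st[i,4]>18 and b[0]<x<b[2] and b[1]<y<b[3]: print(nm,c,ce[i].round(1),at_depth(f,x,y).round(3))
s=manip.read_state();print(s["time"],s["force"],s["qd"].round(3)); manip.finish_job()
```

```text
top0 blue [305.3 231.2] [ 0.481 -0.123  0.138]
top0 green [260.4 249.1] [0.428 0.016 0.102]
top0 yellow [269.5 184.3] [ 0.642 -0.014  0.072]
top0 yellow [119.7 233.8] [0.484 0.494 0.002]
top0 red [269.6 181.4] [ 0.651 -0.014  0.074]
top0 orange [226.2 203.2] [0.566 0.12  0.159]
top0 orange [421.4 225.8] [ 0.507 -0.53   0.027]
t3 blue [305.  213.3] [ 0.537 -0.123  0.137]
t3 green [260.4 249.1] [0.428 0.016 0.101]
t3 yellow [269.5 184.3] [ 0.641 -0.014  0.073]
t3 yellow [119.7 233.8] [ 0.485  0.495 -0.   ]
t3 red [269.6 181.6] [ 0.651 -0.014  0.071]
t3 orange [226.3 203.1] [0.566 0.119 0.16 ]
t3 orange [421.3 225.8] [ 0.507 -0.53   0.026]
scene0 blue [270.3 168.8] [ 0.482 -0.12   0.135]
scene0 green [315.6 200.1] [0.428 0.018 0.102]
scene0 yellow [242.  240.9] [0.653 0.001 0.071]
scene0 yellow [418.9 362.1] [0.472 0.487 0.001]
scene0 red [242.1 235.9] [ 0.645 -0.011  0.073]
scene0 red [267.8 267.2] [0.637 0.096 0.054]
scene0 orange [193.9 120.8] [ 0.51  -0.527  0.025]
s3 blue [252.7 177.4] [ 0.539 -0.121  0.135]
s3 green [315.7 200.1] [0.427 0.018 0.101]
s3 yellow [242.  240.9] [0.654 0.001 0.072]
s3 yellow [418.9 362. ] [0.472 0.487 0.002]
s3 red [242. 236.] [ 0.646 -0.011  0.072]
s3 red [267.6 267.2] [0.637 0.096 0.053]
s3 orange [193.9 120.9] [ 0.511 -0.526  0.026]
26.475 [ 0.62725845 -0.19838885  0.53753815] [ 0.005 -0.005  0.004  0.002  0.001  0.003]
the job is handed in; nothing more can be done
```

I handed the job in at 26.5 s: the lamp switch is off, and the ring's white mark is at the red pointer for the second time.

- **Switch:** I pushed the lever over first. The ball is now on the far side (x 0.481 → 0.537), and the push ended against the stop at about 7 N.
- **Ring:** I turned it anticlockwise about 565° in two long strokes and one short one, then moved the arm clear. Contact was lost for part of the first stroke because my estimate of the ring's axis was about 2 mm off. I corrected the axis by touch. The camera caught the mark between strokes, so I am confident this is its second time round.
- **Final mark position:** The two cameras disagree. The top view puts the mark within about 1° of the pointer. The scene view puts it 3–6° short. I trusted the top view, because the scene result shifts with the assumed axis and flange height, and left the ring there.
- **Everything else:** The jar, tape, screwdriver and stop button show no movement beyond about 1 mm or a fraction of a pixel. The arm is clear, still and reads no contact force.

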